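# Stopper the washed extraction glassware

## Robot

A 7-joint arm with a two-finger parallel gripper is mounted at the origin on a cart in front of the work surface, level with it; the furniture and walls round the work are solid. World frame = base frame: x ahead of the robot, y to its left, z up, the work surface at z = 0. Lengths are in m, angles in rad, forces in N, time in s.
With the tool pointing down it reaches from about 0.4 to 0.85 m from the base axis. Payload 4.5 kg.
Tool frame: the origin (TCP) lies at the very end of the fingers, on their centre line; the grasp point (between the pads) lies 19 mm behind it; z points along the fingers, y is the line along which they close (so a half turn about z gives the same grasp; the last joint's range is limited). The gripper opens to 88 mm and grips with 3 to 60 N. Pads are 18 mm wide; open, the fingers measure 123 mm over their backs; the gripper's body (75 mm by 187 mm) begins 45 mm behind the grasp point.
Start: joints at [-1.217, 0.689, -0.195, 1.565, 0.157, 0.902, -0.215], TCP at [0.196, 0.593, 0.239] pointing down, gripper open.
Joint ranges: [-3.01, 3.01], [-0.46, 2.08], [-1.47, 1.51], [0.13, 2.56], [-1, 4.14], [0.04, 2.09], [-2.66, 2.66]. Speed limits (rad/s): [2.57, 2.57, 3.14, 3.14, 3.14, 3.14, 3.14].

## Interface

Orientations are given as [roll, pitch, yaw] about the fixed x, y, z axes, in that order (R = Rz(yaw) Ry(pitch) Rx(roll)).
In Python, from station import ctrl gives the robot as it stands.
- The arm moves only by the tool servo_tool, never from a script. Its argument "increments" is a list of rows, each a list of 3 entries, a list of its own where there are three numbers: the turn, a rotation vector about the tool's x, y, z in degrees, then the shift along the tool's x, y, z in mm, then the opening, from -1 (shut) to 1 (fully open). A call has exactly 5 rows; each row is the pose to reach, as a shift and turn from the pose commanded when the call began, along the tool's axes at that moment; what a row does not reach only later rows make up. A row lasts 1/10 s, in which the tool goes at most 50 mm and 8.59 degrees, less where a joint would pass 70% of its speed; a pose out of reach is approached as far as the arm can. A call with a gripper value outside its range is refused whole. The fingers move at their own pace and stop on an object; "force" is the grip in N (left out, the last holds). Time passes only in rows, so rows that repeat a pose let the fingers close, or fill a call up. It gives the time, the measured TCP pose, the force, the opening and the grip force at its end, in the units of the state.
- ctrl.read_state(): the state, without advancing time (a new reading comes with each control period).
- ctrl.read_camera(name): name is "side" or "top" or "wrist"; returns (picture, depth): 384x512x3 uint8, red, green, blue; 384x512 float32, m along the optical axis (not along the pixel's ray), 0 where there is no reading.
- ctrl.camera_params(name): a dict with "mtx" (3x3 intrinsics, pixels), "k1" (the pictures are not rectified: a ray, as slopes to the right and down, at radius r is drawn at 1 + k1 r^2 times it, then the intrinsics apply), "eye" and "attitude" of the camera in the world. Camera axes: x right, y down, z forward; pixel columns grow to the right and rows downward; lengths in m; the calibration is good to about 2 mm. A picture is of the moment at which its call begins: read the wrist's pose just before it. camera_params takes no time and is no camera call; for the wrist camera it gives the pose at the moment of the call.
- ctrl.close_job(): hands the job in; it is judged then, once.
Trained networks look in the newest picture that a camera, given by its name, has taken for a name from the list of things; names that differ only in an ending like _2 or _b are one class to them, and where a whole thing is asked for, a point or a joint stands for the part that bears it (a point fixed in the world has none). Each returns a list of dicts, best first, with "confidence" (0 to 1); they miss things now and then, are a little off and sometimes report something else, mostly with a low value. They report only what shows in the picture. A call takes as long as a camera call. They do not tell look-alikes from the thing itself.
- ctrl.look_for(camera, name): "location" ([column, row] in pixels, amid what is visible of it).
- ctrl.tip_of(camera, name): "location" ([column, row] in pixels: a listed point, or the origin of a listed thing).
The state is a dict: "t": time; "qpos": joint angles; "joint_vel": joint speeds; "joint_efforts": joint torques, N m; "tool_pos": TCP position; "tcp_rot": TCP orientation; "ft_force": force on the tool from outside, world axes, zero at the start; "torque": the same for the moment, N m; "width": opening from 0.0 (shut) to 1.0 (fully open); "grip_force": force on a finger pad.
Only numpy, scipy, OpenCV 4.12 (cv2) and the standard library are available. Lean on these libraries where they do the work, as an engineer would, in place of code of your own. Each camera call takes 0.05 s, during which the arm holds its last target. There are 200 camera calls.

## Task

The four washed vessels have to be closed before they go back into store. Take the tower of rubber stoppers apart from the top and put each stopper, narrow end down, into the one vessel whose mouth it fits, so that it sits straight and fully home in the neck. Leave every vessel standing upright where it is and do not disturb the timer and the marker pen.

Things in the scene. Friction and masses are not known exactly. Their poses are not given: they have to be found in the camera images.
- stopper_30: smallest solid grey rubber stopper, round: head 30 mm across (straight for the top 8 mm), below that it tapers to 17 mm at the foot; 26 mm high in all, about 18 g. Origin: centre of its underside, z up. At the start it stands narrow end down on top of stopper_42
- stopper_42: second smallest stopper, same form: head 42 mm across (top 8 mm straight), foot 26 mm, 30 mm high, about 40 g. Origin: centre of its underside. Starts on stopper_54
- stopper_54: second largest stopper, same form: head 54 mm across (top 8 mm straight), foot 38 mm, 32 mm high, about 75 g. Origin: centre of its underside. Starts on stopper_66
- stopper_66: largest stopper, same form: head 66 mm across (top 8 mm straight), foot 49 mm, 34 mm high, about 120 g. Origin: centre of its underside. Starts on the bench, under the other three
- narrow_bottle: loose amber glass bottle, body 62 mm across, 0.26 kg, narrow open neck of 26 mm bore, rim 125 mm above the bench. Origin: centre of its underside, z up, on the axis of the mouth. Takes stopper_30, 16 mm deep (stopper's underside 109 mm up, 10 mm of it above the rim). Neck straight and 42 mm deep, mouth flared by 3.5 mm all round over the top 3.5 mm, glass 3 mm thick.
- cone_flask: loose amber glass conical flask, 84 mm across the base, 0.26 kg, open neck of 37 mm bore, rim 130 mm above the bench. Origin: centre of its underside, z up, on the axis of the mouth. Takes stopper_42, 19 mm deep (stopper's underside 111 mm up, 11 mm of it above the rim). Neck straight and 42 mm deep, mouth flared by 3.5 mm all round over the top 3.5 mm, glass 3 mm thick.
- round_flask: loose amber glass flask, ball-shaped body 90 mm across on a flat foot, 0.28 kg, neck of 49 mm bore, rim 122 mm above the bench. Origin: centre of its underside, z up, on the axis of the mouth. Takes stopper_54, 21 mm deep (stopper's underside 101 mm up, 11 mm of it above the rim). Neck straight and 42 mm deep, mouth flared by 3.5 mm all round over the top 3.5 mm, glass 3 mm thick.
- wide_jar: loose amber glass jar, straight body 86 mm across, 0.32 kg, wide mouth of 60 mm bore, rim 105 mm above the bench. Origin: centre of its underside, z up, on the axis of the mouth. Takes stopper_66, 21 mm deep (stopper's underside 84 mm up, 13 mm of it above the rim). Neck straight and 42 mm deep, mouth flared by 3.5 mm all round over the top 3.5 mm, glass 3 mm thick.
- timer: small white bench timer, 68 x 62 x 18 mm, lying near the front edge of the bench; origin at the centre of its underside. Bystander: not to be moved
- marker: blue marker pen, 140 mm long, 14 mm high, lying near the front edge of the bench; origin under its middle. Bystander: not to be moved
There are look-alikes about, which are no part of the job. Leave any green look-alike of the round_flask alone.

How it is judged:
By the outcome, as a careful person would: the job done as asked, in the order asked, and still so for the second after the job is handed in, with the robot touching nothing.
It also fails if it takes over 131 s, if anything falls off the work surface, if the arm or the gripper's body presses on something with over 40 N, if the wrist force passes 120 N, or if a joint passes its speed limit or range.

## Working session

There is one attempt and no reset: what is moved stays moved. The work goes in short steps, Python scripts to look and compute and a tool call to move; the robot and the scene stay as the last step left them, time stands still between calls to the robot, and variables do not carry over. Pictures are saved under pics/ and viewed, at most 14 in all, crops included, and the job is handed in when it is done.

Besides the shell and the picture viewer there is one more tool, called after "Request:" as name(argument=value, ...) on one line, values as JSON. servo_tool: Moves the arm, as the interface text tells. Its arguments: {"type":"object","properties":{"increments":{"type":"array"},"force":{"type":"number"}},"required":["increments"]}

```bash
ls; mkdir -p pics; python3 - <<'E'
from station import ctrl
import cv2,numpy as np
s=ctrl.read_state(); print(s)
ims=[]
for c in("side","top"):
    p,d=ctrl.read_camera(c); np.save(f"{c}_d.npy",d); cv2.imwrite(f"pics/{c}0.png",p[:,:,::-1]); q=ctrl.camera_params(c); print(c,q)
    for n in("stopper_30","stopper_42","stopper_54","stopper_66","narrow_bottle","cone_flask","round_flask","wide_jar","timer","marker"):
        print(n,[(np.round(r["location"]).tolist(),round(r["confidence"],2)) for r in ctrl.look_for(c,n)[:3]])
E
```

```text
pics
{'t': 0.0, 'qpos': array([-1.21716945,  0.68999863, -0.19451637,  1.5663361 ,  0.15732992,
        0.90249686, -0.21510425]), 'joint_vel': array([ 0.001114  , -0.00028914, -0.00046623,  0.00303456, -0.00122854,
       -0.0029339 , -0.00136229]), 'joint_efforts': array([ 7.84970744e-04, -5.27565336e+01, -1.26652200e+00, -1.53432423e+01,
       -5.25815960e-02,  6.39840611e-03,  1.64639609e-04]), 'tool_pos': array([0.19635631, 0.5926908 , 0.23790308]), 'tcp_rot': array([-3.13975527e+00,  1.53454516e-04,  2.82186550e+00]), 'ft_force': array([ 0.08011536,  0.61799065, -0.5045648 ]), 'torque': array([-0.07142497,  0.03729024, -0.02889272]), 'grip_force': 0.0, 'width': 1.0031957796844917}
side {'mtx': array([[433.38612294,   0.        , 254.97335787],
       [  0.        , 433.38612294, 187.74569082],
       [  0.        ,   0.        ,   1.        ]]), 'k1': -0.006390550667194764, 'eye': array([0.46980416, 1.00549499, 0.88658376]), 'attitude': array([-2.2325319 , -0.02085985, -3.04772807])}
stopper_30 [([290.0, 289.0], 0.59), ([287.0, 302.0], 0.55), ([291.0, 276.0], 0.54)]
stopper_42
[... 715 characters left out ...]
1.38043179]), 'attitude': array([-2.92874394e+00,  2.09890103e-03, -1.61273721e+00])}
stopper_30 [([144.0, 234.0], 0.57), ([152.0, 235.0], 0.57), ([156.0, 236.0], 0.56)]
stopper_42 [([144.0, 234.0], 0.57), ([152.0, 235.0], 0.57), ([156.0, 236.0], 0.56)]
stopper_54 [([144.0, 234.0], 0.57), ([152.0, 235.0], 0.57), ([156.0, 236.0], 0.56)]
stopper_66 [([144.0, 234.0], 0.57), ([152.0, 235.0], 0.57), ([156.0, 236.0], 0.56)]
narrow_bottle [([336.0, 169.0], 0.79)]
cone_flask [([350.0, 226.0], 0.7)]
round_flask [([382.0, 180.0], 0.96), ([330.0, 137.0], 0.8)]
wide_jar [([305.0, 224.0], 0.68), ([144.0, 234.0], 0.35)]
timer [([259.0, 250.0], 0.88)]
marker [([324.0, 253.0], 0.58), ([306.0, 224.0], 0.27)]
```

View pics/side0.png

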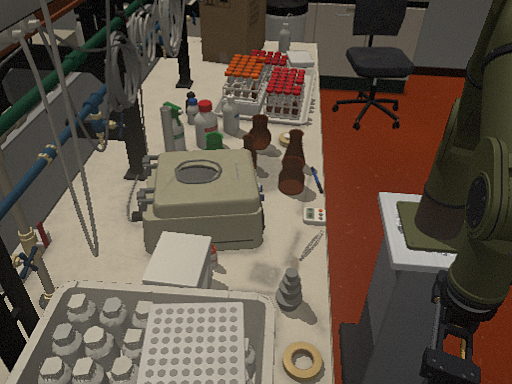

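View pics/top0.png

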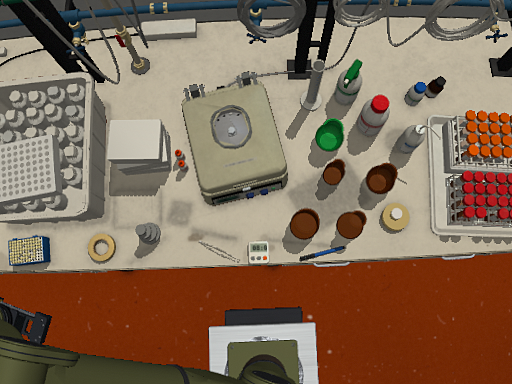

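Candidates: the tower is the only grey stack, top (148,234). Vessels in the top picture: round_flask amber (381,178), against its green look-alike (330,135); narrow_bottle (333,172); wide_jar (304,223); cone_flask (350,224). In the side picture the tower is at (289,290).

```bash
cat > h.py <<'E'
import numpy as np,cv2
from station import ctrl
from scipy.spatial.transform import Rotation as R
def cam(c):
    q=ctrl.camera_params(c); return q["mtx"],q["k1"],np.array(q["eye"]),R.from_euler("xyz",q["attitude"]).as_matrix()
def rays(uv,P):
    K,k1,e,A=P; return cv2.undistortPoints(np.asarray(uv,float).reshape(-1,1,2),K,np.array([k1,0,0,0.]))[:,0]
def cloud(d,P):
    v,u=np.mgrid[:d.shape[0],:d.shape[1]]; uv=np.stack([u.ravel(),v.ravel()],1)
    r=rays(uv,P); p=np.c_[r,np.ones(len(r))]*d.ravel()[:,None]
    return (p@P[3].T+P[2]).reshape(*d.shape,3)
def proj(X,P):
    K,k1,e,A=P; c=(np.atleast_2d(X)-e)@A; s=c[:,:2]/c[:,2:]; r2=(s**2).sum(1,keepdims=True); s=s*(1+k1*r2); return s*[K[0,0],K[1,1]]+[K[0,2],K[1,2]]
def onplane(uv,z,P):
    r=rays(uv,P); w=np.c_[r,np.ones(len(r))]@P[3].T; return P[2]+w*((z-P[2][2])/w[:,2:])
E
python3 - <<'E'
from h import *
P=cam("top"); d=np.load("top_d.npy"); C=cloud(d,P); im=cv2.imread("pics/top0.png")
print("bench z",np.median(C[240:246,180:200,2]))
for n,(u,v),zr in(("tower",(148,234),.122),("narrow",(333,172),.125),("cone",(350,224),.130),("round",(381,178),.122),("wide",(304,223),.105),("timer",(259,250),.018),("marker",(324,253),.014),("green",(330,137),.122)):
    w=C[v-25:v+25,u-25:u+25].reshape(-1,3); m=abs(w[:,2]-zr)<.012; q=w[m]
    b=(q[:,:2].min(0)+q[:,:2].max(0))/2 if m.sum() else 0
    print(n,m.sum(),np.round(onplane([[u,v]],zr,P)[0],3),"zmax",w[:,2].max().round(3),np.round(b,3),np.ptp(q[:,:2],axis=0).round(3) if m.sum() else "")
cv2.imwrite("pics/t1.png",np.hstack([cv2.resize(im[110:270,280:440],(450,450),interpolation=2),cv2.resize(im[190:290,110:190],(340,450),interpolation=2)]))
P=cam("side"); d=np.load("side_d.npy"); C=cloud(d,P)
w=C[255:320,265:310].reshape(-1,3); w=w[(w[:,2]>.01)]
for z in np.arange(.01,.14,.01):
    q=w[abs(w[:,2]-z)<.005]
    if len(q): print(z.round(2),len(q),q[:,:2].min(0).round(3),q[:,:2].max(0).round(3))
s=ctrl.read_state(); Tq=R.from_euler("xyz",s["tcp_rot"]).as_matrix(); print(Tq.round(3))
W=cam("wrist"); print("wrist in tool",(Tq.T@(W[2]-s["tool_pos"])).round(4),(Tq.T@W[3]).round(3),W[0],W[1])
E
```

```text
bench z 0.0006492875587736924
tower 96 [0.419 0.307 0.122] zmax 1.38 [0.433 0.33 ] [0.028 0.03 ]
narrow 92 [ 0.576 -0.226  0.125] zmax 1.38 [ 0.595 -0.242] [0.04  0.036]
cone 130 [ 0.422 -0.262  0.13 ] zmax 1.38 [ 0.437 -0.284] [0.05  0.047]
round 155 [ 0.553 -0.365  0.122] zmax 1.38 [ 0.568 -0.383] [0.062 0.058]
wide 185 [ 0.435 -0.135  0.105] zmax 1.38 [ 0.443 -0.143] [0.07  0.072]
timer 514 [ 0.371 -0.003  0.018] zmax 1.38 [ 0.39  -0.003] [0.122 0.149]
marker 646 [ 0.354 -0.199  0.014] zmax 1.38 [ 0.381 -0.2  ] [0.106 0.154]
green 174 [ 0.683 -0.226  0.122] zmax 1.38 [ 0.676 -0.237] [0.137 0.061]
0.01 14 [0.403 0.173] [0.457 0.356]
0.02 29 [0.409 0.341] [0.463 0.358]
0.03 148 [0.403 0.307] [0.466 0.361]
0.04 143 [0.403 0.314] [0.467 0.361]
0.05 25 [0.419 0.335] [0.455 0.349]
0.06 51 [0.408 0.319] [0.458 0.35 ]
0.07 144 [0.409 0.309] [0.459 0.35 ]
0.08 17 [0.421 0.338] [0.447 0.346]
0.09 44 [0.413 0.317] [0.453 0.348]
0.1 104 [0.413 0.316] [0.453 0.35 ]
0.11 14 [0.424 0.339] [0.445 0.345]
0.12 119 [0.42  0.315] [0.448 0.347]
0.13 9 [0.425 0.322] [0.445 0.345]
[[-0.949  0.314  0.   ]
 [ 0.314  0.949  0.   ]
 [ 0.     0.    -1.   ]]
wrist in tool [ 0.0687  0.0008 -0.1459] [[ 0.001 -0.964 -0.266]
 [ 1.     0.     0.001]
 [-0.001 -0.266  0.964]] [[300.27961071   0.         252.82787135]
 [  0.         300.27961071 195.71794232]
 [  0.           0.           1.        ]] -0.0539774161477925
```

View pics/t1.png

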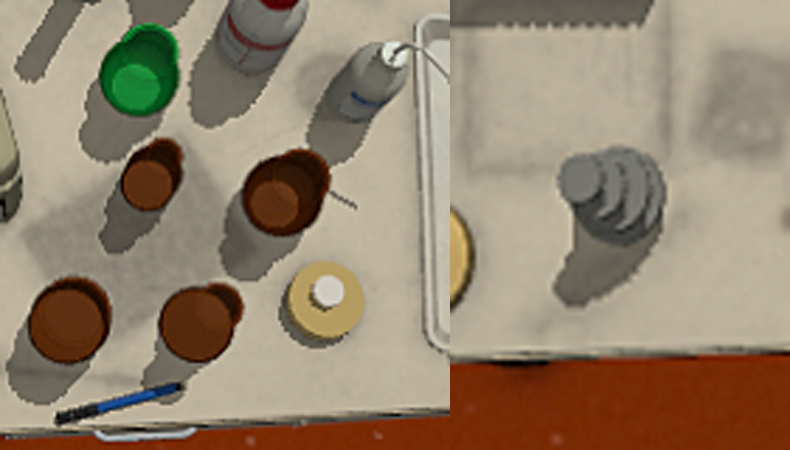

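The crop shows the tower top at about (148,232) in the full picture. The four amber mouths stand apart from the green flask (330,135), and the stoppers are grey. Next I'll check obstacle heights and start moving.

```bash
python3 - <<'E'
from h import *
P=cam("top"); C=cloud(np.load("top_d.npy"),P).reshape(-1,3); P2=cam("side"); D=cloud(np.load("side_d.npy"),P2).reshape(-1,3)
C=np.r_[C,D]; C=C[(C[:,2]<.9)&(C[:,2]>-.05)]
ys=np.arange(-.55,.56,.06)
print("y",[f"{y:.2f}" for y in ys])
for x in np.arange(.32,.86,.04):
    print(f"{x:.2f}",[int(1000*q[:,2].max()) if len(q:=C[(abs(C[:,0]-x)<.02)&(abs(C[:,1]-y)<.03)]) else -1 for y in ys])
E
```

```text
y ['-0.55', '-0.49', '-0.43', '-0.37', '-0.31', '-0.25', '-0.19', '-0.13', '-0.07', '-0.01', '0.05', '0.11', '0.17', '0.23', '0.29', '0.35', '0.41', '0.47', '0.53']
0.32 [7, 9, 6, 7, 7, 6, 7, 17, 6, 22, 21, 11, 6, 6, 6, 6, 5, 6, 5]
0.36 [8, 7, 9, 9, 8, 17, 17, 19, 8, 25, 23, 12, 8, 7, 7, 7, 10, 27, 25]
0.40 [34, 9, 28, 9, 135, 135, 108, 110, 12, 24, 21, 14, 13, 7, 99, 124, 21, 27, 25]
0.44 [33, 24, 36, 27, 136, 136, 114, 110, 58, 8, 7, 8, 8, 8, 131, 128, 7, 24, 25]
0.48 [37, 27, 40, 28, 135, 77, 112, 110, 16, 8, 9, 9, 9, 8, 36, 60, 10, 202, 203]
0.52 [37, 8, 71, 125, 8, 10, 8, 9, 8, 136, 176, 186, 182, 8, 8, 7, 7, 202, 261]
0.56 [32, 7, 127, 127, 62, 127, 74, 7, 187, 189, 191, 190, 189, 8, 8, 8, 7, 204, 261]
0.60 [35, 9, 126, 127, 42, 131, 79, 8, 191, 191, 196, 193, 189, 9, 7, 9, 101, 202, 261]
0.64 [193, 197, 7, 11, 10, 64, 8, 9, 190, 197, 199, 197, 191, 108, 163, 162, 161, 205, 262]
0.68 [193, 201, 111, 8, 10, 127, 125, 10, 190, 196, 195, 197, 191, 83, 163, 163, 164, 202, 262]
0.72 [33, 154, 117, 147, 81, 130, 127, 7, 188, 197, 196, 198, 192, 96, 162, 163, 161, 202, 206]
0.76 [35, 7, 133, 181, 129, 124, 63, 12, 187, 196, 198, 197, 192, 182, 161, 161, 161, 202, 209]
0.80 [8, 9, 605, 182, 123, 190, 10, 10, 185, 193, 192, 193, 189, 671, 7, 6, 726, 723, 208]
0.84 [111, 111, 554, 429, 203, 199, 244, 10, 179, 189, 187, 182, 188, 564, 695, 711, 726, 739, 723]
```

Request:
servo_tool(increments=[[[0, 0, -4], [-30, -17, 0], 1], [[0, 0, -8], [-61, -34, 0], 1], [[0, 0, -12], [-92, -52, 0], 1], [[0, 0, -16], [-122, -69, 0], 1], [[0, 0, -18.3], [-153, -86, 0], 1]])

```text
t: 1.6
tool_pos: [0.3155, 0.4626, 0.2389]
tcp_rot: [3.141, 0.0, -3.139]
ft_force: [1.0, 0.5, -0.0]
width: 0.999
grip_force: 0.0
```

Request:
servo_tool(increments=[[[0, 0, 0], [-30, -33, 0], 1], [[0, 0, 0], [-60, -65, 0], 1], [[0, 0, 0], [-90, -98, 0], 1], [[0, 0, 0], [-118, -130, 0], 1], [[0, 0, 0], [-118, -130, 0], 1]])

```text
t: 2.1
tool_pos: [0.438, 0.3266, 0.2384]
tcp_rot: [-3.137, 0.003, 3.129]
ft_force: [0.1, 0.3, -0.4]
width: 1.001
grip_force: 0.0
```

```bash
python3 - <<'E'
from h import *
s=ctrl.read_state(); print(s["t"],s["qpos"].round(2),s["tool_pos"],s["tcp_rot"])
P=cam("wrist"); p,d=ctrl.read_camera("wrist"); cv2.imwrite("pics/w1.png",p[:,:,::-1]); np.save("w1.npy",d)
C=cloud(d,P)
print(proj([[.433,.333,.122]],P))
w=C.reshape(-1,3)
for zt,r in((.122,.04),(.096,.05),(.066,.055),(.034,.06)):
    q=w[(abs(w[:,2]-zt)<.005)&(np.hypot(w[:,0]-.433,w[:,1]-.333)<r)]
    if len(q): c,rad=cv2.minEnclosingCircle((q[:,:2]*1000).astype(np.float32)); print(zt,len(q),q[:,2].mean(),c,rad, q[:,:2].min(0),q[:,:2].max(0))
E
```

```text
2.1 [-0.53  0.6  -0.32  1.8   0.26  0.79  0.57] [0.43795846 0.32662631 0.23839819] [-3.13681726e+00  2.87291908e-03  3.12949402e+00]
[[259.26215498 185.79445684]]
0.122 865 0.12169953889841514 (432.3871765136719, 332.9093322753906) 14.974322319030762 [0.41744389 0.31829067] [0.44673185 0.34721601]
0.096 628 0.09569074220367935 (430.77545166015625, 329.32415771484375) 20.954648971557617 [0.41018287 0.30851783] [0.44981693 0.34994103]
0.066 579 0.06570102694633231 (432.08074951171875, 325.5610046386719) 27.084047317504883 [0.40547795 0.29902996] [0.45670211 0.35207246]
0.034 523 0.033694064790334884 (432.54742431640625, 329.6268310546875) 32.9841194152832 [0.4001364  0.29761734] [0.45373075 0.3615785 ]
```

View pics/w1.png

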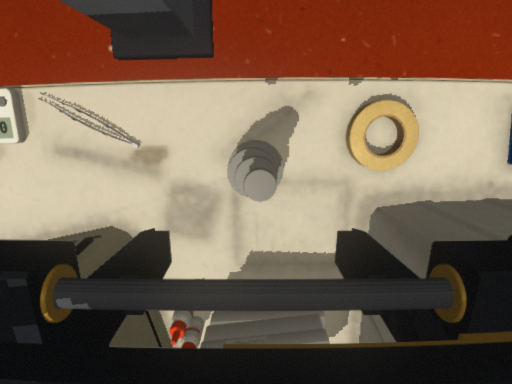

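Wrist picture: the tower is at (259,184), in line and clear of its surroundings, with the pen, forceps and tape ring well away. I'll turn to yaw 90° so the fingers close along world x, keeping joint 7 in range and the gripper body away from the tray.

Request:
servo_tool(increments=[[[0, 0, 8.5], [0, 0, 0], 0.1], [[0, 0, 17], [0, 0, 0], 0.1], [[0, 0, 25.5], [0, 0, 0], 0.1], [[0, 0, 34], [0, 0, 0], 0.1], [[0, 0, 42.5], [0, 0, 0], 0.1]])

```text
t: 2.65
tool_pos: [0.4313, 0.3354, 0.2388]
tcp_rot: [3.141, -0.001, 2.396]
ft_force: [0.0, 0.9, -0.0]
width: 0.575
grip_force: 0.0
```

Request:
servo_tool(increments=[[[0, 0, 8.5], [0, 0, 0], 0.1], [[0, 0, 17], [0, 0, 0], 0.1], [[0, 0, 25.5], [0, 0, 0], 0.1], [[0, 0, 34], [0, 0, 0], 0.1], [[0, 0, 42.5], [0, 0, 0], 0.1]])

```text
t: 3.15
tool_pos: [0.4312, 0.3355, 0.2388]
tcp_rot: [-3.141, -0.001, 1.655]
ft_force: [-0.2, 0.3, -0.0]
width: 0.546
grip_force: 0.0
```

Request:
servo_tool(increments=[[[0, 0, 5], [0, 0, 20], 0.1], [[0, 0, 5], [0, 0, 40], 0.1], [[0, 0, 5], [0, 0, 60], 0.1], [[0, 0, 5], [0, 0, 70], 0.1], [[0, 0, 5], [0, 0, 70], 0.1]])

```text
t: 3.65
tool_pos: [0.4311, 0.3342, 0.1676]
tcp_rot: [-3.139, 0.001, 1.572]
ft_force: [-0.6, -0.7, 0.3]
width: 0.552
grip_force: 0.0
```

```bash
cat >> h.py <<'E'
def st(n=1):
    s=ctrl.read_state(); print("t",s["t"],"tcp",(s["tool_pos"]*1000).round(1),"rpy deg",np.degrees(s["tcp_rot"]).round(2),"w mm",round(s["width"]*88,1),"g",round(s["grip_force"],1),"F",s["ft_force"].round(1),"q",s["qpos"].round(2)); return s
def circ(w,c,zt,r,tol=.004):
    q=w[(abs(w[:,2]-zt)<tol)&(np.hypot(w[:,0]-c[0],w[:,1]-c[1])<r)]
    if len(q)>5:
        cc,rad=cv2.minEnclosingCircle((q[:,:2]*1000).astype(np.float32)); print("z",zt,len(q),"meanz",q[:,2].mean().round(4),"centre",np.round(cc,1),"rad",round(rad,1))
E
python3 - <<'E'
from h import *
P=cam("wrist"); p,d=ctrl.read_camera("wrist"); cv2.imwrite("pics/w2.png",p[:,:,::-1]); w=cloud(d,P).reshape(-1,3)
circ(w,(.433,.333),.122,.03); circ(w,(.433,.333),.096,.04); st()
T=cam("top");print("tray corner",onplane([[105,215],[100,222]],.2,T))
E
```

```text
z 0.122 1473 meanz 0.1217 centre [432.6 333.4] rad 15.2
z 0.096 786 meanz 0.0956 centre [431.3 330.1] rad 21.2
t 3.7 tcp [431.9 334.4 168.6] rpy deg [-1.7995e+02 -1.0000e-02  9.0060e+01] w mm 48.6 g 0.0 F [0.6 0.6 0.5] q [-0.81  0.69  0.11  1.88 -0.13  0.58 -0.61]
tray corner [[0.46366252 0.40655855 0.2       ]
 [0.44503276 0.42006732 0.2       ]]
```

Request:
servo_tool(increments=[[[0, 0, 0], [-1, 0.5, 15], 0.1], [[0, 0, 0], [-1, 0.5, 30], 0.1], [[0, 0, 0], [-1, 0.5, 45], 0.1], [[0, 0, 0], [-1, 0.5, 55], 0.1], [[0, 0, 0], [-1, 0.5, 55], 0.1]])

```text
t: 4.2
tool_pos: [0.4328, 0.3327, 0.1134]
tcp_rot: [-3.141, 0.0, 1.571]
ft_force: [-0.6, -0.5, 0.1]
width: 0.554
grip_force: 0.0
```

Request:
servo_tool(increments=[[[0, 0, 0], [0, 0, 0], -0.2], [[0, 0, 0], [0, 0, 0], -0.6], [[0, 0, 0], [0, 0, 0], -0.6], [[0, 0, 0], [0, 0, 0], -0.6], [[0, 0, 0], [0, 0, 0], -0.6]], force=15)

```text
t: 4.7
tool_pos: [0.4335, 0.333, 0.1144]
tcp_rot: [3.141, -0.001, 1.57]
ft_force: [-1.3, -0.1, 5.1]
width: 0.333
grip_force: 15.1
```

Request:
servo_tool(increments=[[[0, 0, 0], [0, 0, -5], -0.6], [[0, 0, 0], [0, 0, -15], -0.6], [[0, 0, 0], [0, 0, -35], -0.6], [[0, 0, 0], [0, 0, -60], -0.6], [[0, 0, 0], [0, 0, -90], -0.6]])

```text
t: 5.2
tool_pos: [0.4326, 0.332, 0.2046]
tcp_rot: [-3.14, 0.001, 1.57]
ft_force: [-0.3, 0.5, -0.5]
width: 0.329
grip_force: 15.1
```

```bash
python3 - <<'E'
from h import *
P=cam("wrist"); p,d=ctrl.read_camera("wrist"); cv2.imwrite("pics/w3.png",p[:,:,::-1]); w=cloud(d,P).reshape(-1,3)
circ(w,(.433,.333),.096,.04); circ(w,(.433,.333),.066,.04);circ(w,(.433,.333),.034,.045); s=st()
circ(w,s["tool_pos"][:2],s["tool_pos"][2]+.008,.03)
E
```

```text
z 0.096 1721 meanz 0.0957 centre [431.2 330. ] rad 21.0
z 0.066 565 meanz 0.0656 centre [432.3 326.5] rad 27.0
z 0.034 893 meanz 0.0337 centre [433.3 330.4] rad 32.9
t 5.25 tcp [435.1 333.8 209.4] rpy deg [179.68  -0.27  89.95] w mm 29.2 g 15.1 F [0.8 0.1 2.9] q [-0.82  0.63  0.13  1.85 -0.12  0.67 -0.62]
z 0.21743114882183728 500 meanz 0.2175 centre [433.9 343.5] rad 27.1
```

View pics/w3.png

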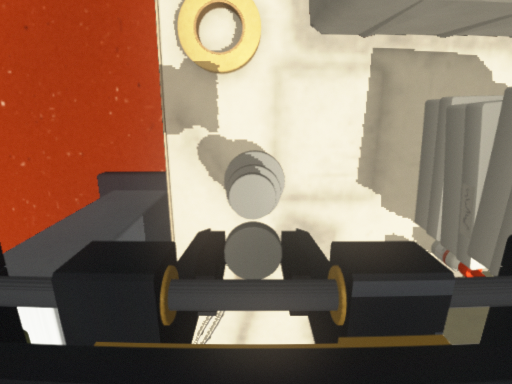

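Held level, stopper at (253,250), remaining tower top at (253,193). Carrying on to the narrow_bottle.

Request:
servo_tool(increments=[[[0, 0, 0], [-15, 3, -15], -0.6], [[0, 0, 0], [-45, 8, -35], -0.6], [[0, 0, 0], [-85, 15, -50], -0.6], [[0, 0, 0], [-130, 25, -50], -0.6], [[0, 0, 0], [-175, 35, -50], -0.6]])

```text
t: 5.75
tool_pos: [0.4679, 0.1547, 0.2545]
tcp_rot: [3.141, 0.0, 1.57]
ft_force: [1.2, -0.1, -2.1]
width: 0.329
grip_force: 15.1
```

Request:
servo_tool(increments=[[[0, 0, 0], [-45, 10, 0], -0.6], [[0, 0, 0], [-90, 22, 0], -0.6], [[0, 0, 0], [-135, 35, 0], -0.6], [[0, 0, 0], [-180, 48, 0], -0.6], [[0, 0, 0], [-225, 62, 0], -0.6]])

```text
t: 6.25
tool_pos: [0.5289, -0.0706, 0.2539]
tcp_rot: [-3.14, 0.0, 1.569]
ft_force: [1.1, -1.0, 0.4]
width: 0.329
grip_force: 15.1
```

Request:
servo_tool(increments=[[[0, 0, 0], [-45, 18, 0], -0.6], [[0, 0, 0], [-90, 35, 0], -0.6], [[0, 0, 0], [-130, 50, 10], -0.6], [[0, 0, 0], [-160, 60, 20], -0.6], [[0, 0, 0], [-175, 65, 25], -0.6]])

```text
t: 6.75
tool_pos: [0.593, -0.2474, 0.2277]
tcp_rot: [-3.139, 0.002, 1.565]
ft_force: [-0.4, 0.2, -0.2]
width: 0.33
grip_force: 15.1
```

```bash
python3 - <<'E'
from h import *
s=st()
P=cam("wrist"); p,d=ctrl.read_camera("wrist"); cv2.imwrite("pics/w4.png",p[:,:,::-1]); np.save("w4.npy",d); w=cloud(d,P).reshape(-1,3)
for n,c,z,r in(("narrow",(.595,-.242),.125,.03),("cone",(.437,-.284),.13,.035),("round",(.568,-.383),.122,.042),("wide",(.443,-.143),.105,.045)):
    print(n); circ(w,c,z,r,.005)
for n in("narrow_bottle","cone_flask","round_flask","wide_jar"): print(n,[(np.round(r["location"]).tolist(),round(r["confidence"],2)) for r in ctrl.look_for("wrist",n)[:3]])
st()
E
```

```text
t 6.75 tcp [ 593.  -247.4  227.7] rpy deg [-1.7984e+02  1.1000e-01  8.9680e+01] w mm 29.1 g 15.1 F [-0.4  0.2 -0.2] q [ 0.28  0.72  0.08  1.53 -0.06  0.89  0.37]
narrow
z 0.125 981 meanz 0.1238 centre [ 596.2 -239.3] rad 20.0
cone
z 0.13 857 meanz 0.1286 centre [ 436.8 -282.2] rad 26.0
round
z 0.122 589 meanz 0.1204 centre [ 568.2 -380.9] rad 31.6
wide
z 0.105 2161 meanz 0.1037 centre [ 441.6 -140.2] rad 37.4
narrow_bottle [([255.0, 173.0], 0.97)]
cone_flask [([116.0, 213.0], 0.74)]
round_flask [([229.0, 324.0], 0.85), ([370.0, 170.0], 0.66)]
wide_jar [([96.0, 74.0], 0.58), ([63.0, 139.0], 0.19)]
t 7.0 tcp [ 594.8 -240.   229.1] rpy deg [-1.7998e+02 -1.2000e-01  9.0110e+01] w mm 29.2 g 15.1 F [-0.3  0.6 -0.6] q [ 0.27  0.72  0.07  1.53 -0.07  0.89  0.37]
```

View pics/w4.png

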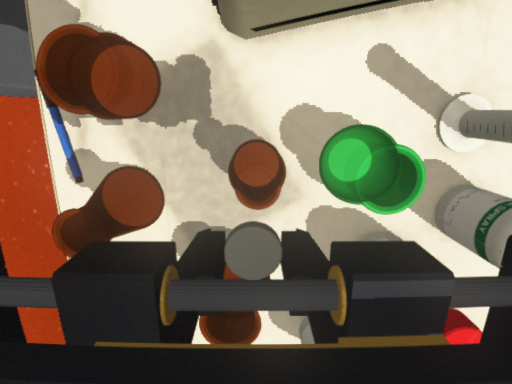

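Picture: the narrow_bottle mouth is amber at (256,168), the green look-alike is at (370,170), and the held stopper is at (253,250). One settled re-measurement before lowering.

```bash
cat >> h.py <<'E'
V={"narrow":((.595,-.240),.125,.03),"cone":((.437,-.283),.13,.035),"round":((.568,-.381),.122,.042),"wide":((.442,-.141),.105,.045)}
def look(names=V,save=None,held=None,k=2):
    for i in range(k):
        s=st() if i==0 else ctrl.read_state(); P=cam("wrist"); p,d=ctrl.read_camera("wrist"); w=cloud(d,P).reshape(-1,3)
        if save and i==0: cv2.imwrite(save,p[:,:,::-1])
        for n in names: print(n,end=" "); circ(w,*V[n],.005)
        if held:
            t=s["tool_pos"]; q=w[(abs(w[:,2]-t[2]-.009)<.005)&(abs(w[:,0]-t[0])<held-.001)&(abs(w[:,1]-t[1])<held+.006)]
            if len(q): print("held top z-tcp",(np.median(q[:,2])-t[2]).round(4),"min/max",((q.min(0)-t)*1000).round(1),((q.max(0)-t)*1000).round(1))
E
python3 -c "
from h import *
look(['narrow','cone'],held=.015)"
```

```text
t 7.0 tcp [ 594.8 -240.   229.1] rpy deg [-1.7998e+02 -1.2000e-01  9.0110e+01] w mm 29.2 g 15.1 F [-0.3  0.6 -0.6] q [ 0.27  0.72  0.07  1.53 -0.07  0.89  0.37]
narrow z 0.125 936 meanz 0.1239 centre [ 596.  -239.2] rad 20.0
cone z 0.13 760 meanz 0.1286 centre [ 436.5 -282.7] rad 26.1
held top z-tcp 0.0072 min/max [-14.  -14.5   4. ] [14.  15.8 10. ]
narrow z 0.125 938 meanz 0.1238 centre [ 596.1 -239.4] rad 20.1
cone z 0.13 769 meanz 0.1286 centre [ 436.4 -282. ] rad 25.9
held top z-tcp 0.0072 min/max [-14.  -14.7   4. ] [14.  15.8  9.3]
```

Request:
servo_tool(increments=[[[0, 0, 0], [0, 1, 20], -0.6], [[0, 0, 0], [0, 1, 40], -0.6], [[0, 0, 0], [0, 1, 60], -0.6], [[0, 0, 0], [0, 1, 72], -0.6], [[0, 0, 0], [0, 1, 80], -0.6]])

```text
t: 7.6
tool_pos: [0.5958, -0.2412, 0.1481]
tcp_rot: [-3.141, -0.001, 1.572]
ft_force: [0.5, 0.3, -0.2]
width: 0.329
grip_force: 15.1
```

Request:
servo_tool(increments=[[[0, 0, 0], [0, 0, 4], -0.6], [[0, 0, 0], [0, 0, 8], -0.6], [[0, 0, 0], [0, 0, 12], -0.6], [[0, 0, 0], [0, 0, 15], -0.6], [[0, 0, 0], [0, 0, 15], -0.6]])

```text
t: 8.1
tool_pos: [0.596, -0.2423, 0.1335]
tcp_rot: [3.142, -0.0, 1.57]
ft_force: [0.3, 0.6, -0.2]
width: 0.331
grip_force: 15.0
```

```bash
python3 -c "
from h import *
look(['narrow'],held=.015,k=1,save='pics/w5.png')"
```

```text
t 8.1 tcp [ 596.  -242.3  133.5] rpy deg [ 1.800e+02 -2.000e-02  8.998e+01] w mm 29.1 g 15.0 F [ 0.3  0.6 -0.2] q [ 0.28  0.84  0.06  1.6  -0.07  0.7   0.38]
narrow z 0.125 1003 meanz 0.1239 centre [ 596.4 -236.4] rad 19.6
held top z-tcp 0.0072 min/max [-14.  -14.9   4. ] [14.  15.9  9.1]
```

Request:
servo_tool(increments=[[[0, 0, 0], [1.5, 0, 1], -0.6], [[0, 0, 0], [1.5, 0, 2], -0.6], [[0, 0, 0], [1.5, 0, 3.5], -0.6], [[0, 0, 0], [1.5, 0, 5], -0.6], [[0, 0, 0], [1.5, 0, 5], -0.6]])

```text
t: 8.65
tool_pos: [0.596, -0.2408, 0.1286]
tcp_rot: [3.141, -0.0, 1.571]
ft_force: [0.2, -0.2, -0.4]
width: 0.329
grip_force: 15.1
```

Request:
servo_tool(increments=[[[0, 0, 0], [0, 0, 0.5], -0.6], [[0, 0, 0], [0, 0, 1], -0.6], [[0, 0, 0], [0, 0, 1.5], -0.6], [[0, 0, 0], [0, 0, 1.5], -0.6], [[0, 0, 0], [0, 0, 1.5], -0.6]])

```text
t: 9.15
tool_pos: [0.596, -0.241, 0.1273]
tcp_rot: [3.141, -0.0, 1.57]
ft_force: [1.2, 0.9, 0.4]
width: 0.331
grip_force: 15.1
```

Request:
servo_tool(increments=[[[0, 0, 0], [0, 0, 0.5], -0.6], [[0, 0, 0], [0, 0, 1], -0.6], [[0, 0, 0], [0, 0, 1.5], -0.6], [[0, 0, 0], [0, 0, 1.5], -0.6], [[0, 0, 0], [0, 0, 1.5], -0.6]])

```text
t: 9.65
tool_pos: [0.5966, -0.2408, 0.1265]
tcp_rot: [3.14, -0.0, 1.571]
ft_force: [0.4, 1.2, 5.4]
width: 0.326
grip_force: 15.1
```

Request:
servo_tool(increments=[[[0, 0, 0], [0, 0, 0], -0.25], [[0, 0, 0], [0, 0, 0], -0.1], [[0, 0, 0], [0, 0, 0], 0], [[0, 0, 0], [0, 0, 0], 0], [[0, 0, 0], [0, 0, 0], 0]])

```text
t: 10.15
tool_pos: [0.5958, -0.2412, 0.1257]
tcp_rot: [-3.141, 0.0, 1.57]
ft_force: [-0.2, 0.7, 2.0]
width: 0.499
grip_force: 1.4
```

Request:
servo_tool(increments=[[[0, 0, 0], [0, 0, -5], 0], [[0, 0, 0], [0, 0, -15], 0], [[0, 0, 0], [0, 0, -30], 0], [[0, 0, 0], [0, 0, -50], 0], [[0, 0, 0], [0, 0, -75], 0]])

```text
t: 10.65
tool_pos: [0.5956, -0.2409, 0.202]
tcp_rot: [-3.141, -0.0, 1.57]
ft_force: [-0.3, 0.2, -0.1]
width: 0.502
grip_force: 0.0
```

```bash
cat >> h.py <<'E'
def check(name,ztop,rh,k=1):
    "top face of a seated stopper: centre, height, tilt"
    for i in range(k):
        P=cam("wrist"); p,d=ctrl.read_camera("wrist"); w=cloud(d,P).reshape(-1,3); c,z,r=V[name]
        q=w[(abs(w[:,2]-ztop)<.008)&(np.hypot(w[:,0]-c[0],w[:,1]-c[1])<rh+.006)]
        if len(q)<20: print("no top",len(q)); continue
        q=q[q[:,2]>np.median(q[:,2])-.003]; A=np.c_[q[:,:2]-q[:,:2].mean(0),np.ones(len(q))]; g=np.linalg.lstsq(A,q[:,2],rcond=None)[0]
        cc,rad=cv2.minEnclosingCircle((q[:,:2]*1000).astype(np.float32))
        print(name,"top z",q[:,2].mean().round(4),"want",ztop,"tilt deg",np.degrees(g[:2]).round(2),"centre",np.round(cc,1),"rad",round(rad,1)); circ(w,c,z,r,.004)
    cv2.imwrite(f"pics/seat_{name}.png",p[:,:,::-1])
E
python3 -c "
from h import *
st(); check('narrow',.135,.015,2)"
```

```text
t 10.65 tcp [ 595.6 -240.9  202. ] rpy deg [-1.7997e+02 -2.0000e-02  8.9980e+01] w mm 44.2 g 0.0 F [-0.3  0.2 -0.1] q [ 0.27  0.75  0.07  1.55 -0.07  0.84  0.37]
narrow top z 0.1338 want 0.135 tilt deg [-0.05 -1.26] centre [ 596.1 -239.3] rad 15.1
z 0.125 737 meanz 0.1245 centre [ 596.  -239.5] rad 20.2
narrow top z 0.1338 want 0.135 tilt deg [-0.4 -1.4] centre [ 596.1 -239.3] rad 15.1
z 0.125 712 meanz 0.1245 centre [ 596.1 -239.4] rad 20.0
```

View pics/seat_narrow.png

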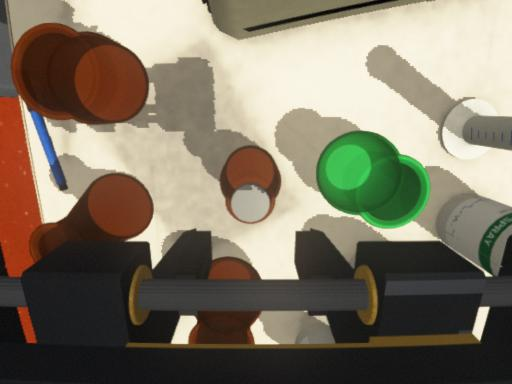

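Stopper_30 sits centred in the narrow_bottle mouth: white-lit top at (250,203), same centre as the rim, height right. Back to the tower for stopper_42.

Request:
servo_tool(increments=[[[0, 0, 0], [15, -5, -25], 0.5], [[0, 0, 0], [50, -18, -45], 0.5], [[0, 0, 0], [95, -34, -55], 0.5], [[0, 0, 0], [140, -52, -55], 0.5], [[0, 0, 0], [185, -70, -55], 0.5]])

```text
t: 11.25
tool_pos: [0.5253, -0.0544, 0.2562]
tcp_rot: [3.14, -0.0, 1.57]
ft_force: [0.9, 0.5, 0.1]
width: 0.752
grip_force: 0.0
```

Request:
servo_tool(increments=[[[0, 0, 0], [45, -15, 0], 0.5], [[0, 0, 0], [90, -30, 0], 0.5], [[0, 0, 0], [135, -42, 0], 0.5], [[0, 0, 0], [180, -54, 0], 0.5], [[0, 0, 0], [225, -64, 0], 0.5]])

```text
t: 11.75
tool_pos: [0.461, 0.1707, 0.256]
tcp_rot: [3.142, -0.0, 1.57]
ft_force: [1.1, 0.2, -0.1]
width: 0.75
grip_force: 0.0
```

Request:
servo_tool(increments=[[[0, 0, 0], [45, -10, 0], 0.5], [[0, 0, 0], [90, -20, 10], 0.5], [[0, 0, 0], [130, -30, 35], 0.5], [[0, 0, 0], [155, -30, 65], 0.5], [[0, 0, 0], [161, -30, 85], 0.5]])

```text
t: 12.25
tool_pos: [0.4302, 0.3344, 0.1691]
tcp_rot: [-3.14, -0.002, 1.577]
ft_force: [0.3, -0.2, 0.3]
width: 0.749
grip_force: 0.0
```

```bash
cat >> h.py <<'E'
def tower(k=2):
    for i in range(k):
        if i==k-1: st()
        P=cam("wrist"); p,d=ctrl.read_camera("wrist"); w=cloud(d,P).reshape(-1,3)
        for z,r in((.096,.03),(.066,.038),(.034,.045)): circ(w,(.432,.33),z,r)
E
python3 -c "
from h import *
tower(3)"
```

```text
z 0.096 2244 meanz 0.0957 centre [431.3 330.1] rad 21.1
z 0.066 736 meanz 0.0656 centre [432.  326.3] rad 27.0
z 0.034 1138 meanz 0.0337 centre [433.2 330.1] rad 32.9
z 0.096 2293 meanz 0.0957 centre [431. 330.] rad 21.3
z 0.066 743 meanz 0.0656 centre [432.1 326.2] rad 27.2
z 0.034 1166 meanz 0.0337 centre [433.1 330. ] rad 33.0
t 12.35 tcp [429.9 330.6 168.3] rpy deg [-1.7975e+02  1.5000e-01  9.0160e+01] w mm 66.2 g 0.0 F [ 0.1 -1.4 -0.6] q [-0.81  0.69  0.11  1.89 -0.13  0.58 -0.61]
z 0.096 2266 meanz 0.0957 centre [431.1 330. ] rad 21.2
z 0.066 725 meanz 0.0656 centre [432.1 326.3] rad 27.1
z 0.034 1142 meanz 0.0337 centre [433.2 330.2] rad 32.9
```

Request:
servo_tool(increments=[[[0, 0, 0], [-0.5, 1, 20], 0.5], [[0, 0, 0], [-0.5, 1, 40], 0.5], [[0, 0, 0], [-0.5, 1, 60], 0.5], [[0, 0, 0], [-0.5, 1, 75], 0.5], [[0, 0, 0], [-0.5, 1, 80], 0.5]])

```text
t: 12.9
tool_pos: [0.4337, 0.3283, 0.0909]
tcp_rot: [3.141, 0.001, 1.569]
ft_force: [0.3, -0.0, 0.7]
width: 0.749
grip_force: 0.0
```

Request:
servo_tool(increments=[[[0, 0, 0], [0, 0, 0], 0.3], [[0, 0, 0], [0, 0, 0], 0.1], [[0, 0, 0], [0, 0, 0], -0.3], [[0, 0, 0], [0, 0, 0], -0.3], [[0, 0, 0], [0, 0, 0], -0.3]], force=18)

```text
t: 13.4
tool_pos: [0.4336, 0.3299, 0.0917]
tcp_rot: [3.14, -0.001, 1.57]
ft_force: [-0.8, -0.9, 6.3]
width: 0.462
grip_force: 18.0
```

Request:
servo_tool(increments=[[[0, 0, 0], [0, 0, -5], -0.3], [[0, 0, 0], [0, 0, -15], -0.3], [[0, 0, 0], [0, 0, -40], -0.3], [[0, 0, 0], [0, 0, -75], -0.3], [[0, 0, 0], [0, 0, -115], -0.3]])

```text
t: 13.9
tool_pos: [0.4324, 0.329, 0.2068]
tcp_rot: [-3.14, 0.001, 1.57]
ft_force: [0.1, 0.8, 0.0]
width: 0.462
grip_force: 18.0
```

```bash
python3 -c "
from h import *
look([],held=.021,k=2,save='pics/w6.png');tower(1)"
```

```text
t 13.9 tcp [432.4 329.  206.8] rpy deg [-1.7991e+02  7.0000e-02  8.9980e+01] w mm 40.7 g 18.0 F [0.1 0.8 0. ] q [-0.81  0.63  0.13  1.86 -0.12  0.67 -0.61]
held top z-tcp 0.0044 min/max [-19.9 -15.9   4. ] [20.  21.2 13.8]
held top z-tcp 0.0044 min/max [-19.9 -16.    4. ] [20.  21.3 13.7]
t 14.0 tcp [435.8 331.4 211. ] rpy deg [179.54  -0.38  89.96] w mm 41.1 g 18.0 F [0.3 0.6 0.1] q [-0.81  0.62  0.13  1.85 -0.12  0.66 -0.61]
z 0.066 2044 meanz 0.0657 centre [432.1 326.3] rad 27.1
z 0.034 860 meanz 0.0337 centre [433.1 330.2] rad 33.0
```

Request:
servo_tool(increments=[[[0, 0, 0], [-20, 0, -8], -0.3], [[0, 0, 0], [-55, 1, -15], -0.3], [[0, 0, 0], [-100, 1, -15], -0.3], [[0, 0, 0], [-148, 2, -15], -0.3], [[0, 0, 0], [-196, 2, -15], -0.3]])

```text
t: 14.55
tool_pos: [0.4335, 0.1302, 0.2201]
tcp_rot: [-3.139, 0.002, 1.57]
ft_force: [1.6, 0.4, -0.8]
width: 0.465
grip_force: 18.0
```

Request:
servo_tool(increments=[[[0, 0, 0], [-48, 0, 0], -0.3], [[0, 0, 0], [-96, 1, 0], -0.3], [[0, 0, 0], [-144, 1, 0], -0.3], [[0, 0, 0], [-192, 2, 0], -0.3], [[0, 0, 0], [-240, 2, 0], -0.3]])

```text
t: 15.05
tool_pos: [0.4347, -0.1092, 0.2201]
tcp_rot: [-3.139, -0.0, 1.57]
ft_force: [1.3, -0.6, 0.8]
width: 0.463
grip_force: 18.0
```

Request:
servo_tool(increments=[[[0, 0, 0], [-48, 0, 0], -0.3], [[0, 0, 0], [-96, 0, 0], -0.3], [[0, 0, 0], [-135, 0, 0], -0.3], [[0, 0, 0], [-160, 0, 0], -0.3], [[0, 0, 0], [-175, 0, 0], -0.3]])

```text
t: 15.55
tool_pos: [0.4341, -0.2844, 0.2199]
tcp_rot: [-3.139, 0.0, 1.566]
ft_force: [-0.6, 0.3, -0.3]
width: 0.463
grip_force: 18.0
```

```bash
python3 -c "
from h import *
look(['cone'],held=.021,k=4,save='pics/w7.png');st()"
```

```text
t 15.55 tcp [ 434.1 -284.4  219.9] rpy deg [-179.83    0.     89.71] w mm 40.8 g 18.0 F [-0.6  0.3 -0.3] q [ 0.49  0.58  0.    1.91 -0.    0.66  0.49]
cone z 0.13 1024 meanz 0.1288 centre [ 435.6 -281.6] rad 25.5
held top z-tcp 0.0044 min/max [-19.9 -15.9   4. ] [20.  21.2 11.5]
cone z 0.13 1060 meanz 0.1288 centre [ 435.7 -281.8] rad 25.5
held top z-tcp 0.0044 min/max [-19.9 -16.    4. ] [20.  21.  12.7]
cone z 0.13 989 meanz 0.1289 centre [ 435.6 -281.8] rad 25.5
held top z-tcp 0.0044 min/max [-20.  -15.9   4. ] [20.  21.3 13.3]
cone z 0.13 951 meanz 0.1288 centre [ 435.7 -281.8] rad 25.5
held top z-tcp 0.0044 min/max [-20.  -15.9   4. ] [20.  21.  11.8]
t 15.75 tcp [ 436.2 -279.9  220.2] rpy deg [-1.7991e+02 -1.1000e-01  9.0030e+01] w mm 40.7 g 18.0 F [ 1.4  1.2 -0.6] q [ 0.48  0.58  0.    1.91 -0.    0.66  0.48]
```

Request:
servo_tool(increments=[[[0, 0, 0], [-1, 0, 20], -0.3], [[0, 0, 0], [-2, -0.5, 40], -0.3], [[0, 0, 0], [-2, -0.5, 55], -0.3], [[0, 0, 0], [-2, -0.5, 65], -0.3], [[0, 0, 0], [-2, -0.5, 65], -0.3]])

```text
t: 16.25
tool_pos: [0.436, -0.2814, 0.1547]
tcp_rot: [-3.139, -0.002, 1.573]
ft_force: [0.4, -0.7, -0.1]
width: 0.465
grip_force: 18.0
```

Request:
servo_tool(increments=[[[0, 0, 0], [0, 0, 3], -0.3], [[0, 0, 0], [0, 0, 6], -0.3], [[0, 0, 0], [0, 0, 9], -0.3], [[0, 0, 0], [0, 0, 12], -0.3], [[0, 0, 0], [0, 0, 14], -0.3]])

```text
t: 16.75
tool_pos: [0.4364, -0.2835, 0.1416]
tcp_rot: [3.141, -0.0, 1.57]
ft_force: [0.1, 0.6, -0.5]
width: 0.461
grip_force: 18.0
```

Request:
servo_tool(increments=[[[0, 0, 0], [0, 0, 1], -0.3], [[0, 0, 0], [0, 0, 2], -0.3], [[0, 0, 0], [0, 0, 3], -0.3], [[0, 0, 0], [0, 0, 3], -0.3], [[0, 0, 0], [0, 0, 3], -0.3]])

```text
t: 17.25
tool_pos: [0.4364, -0.2833, 0.1387]
tcp_rot: [3.142, -0.0, 1.571]
ft_force: [0.1, 0.4, 0.6]
width: 0.461
grip_force: 18.0
```

Request:
servo_tool(increments=[[[0, 0, 0], [1.2, -0.5, 0.5], -0.3], [[0, 0, 0], [1.2, -0.5, 1], -0.3], [[0, 0, 0], [1.2, -0.5, 2], -0.3], [[0, 0, 0], [1.2, -0.5, 2], -0.3], [[0, 0, 0], [1.2, -0.5, 2], -0.3]])

```text
t: 17.75
tool_pos: [0.4361, -0.2822, 0.1367]
tcp_rot: [3.141, 0.0, 1.57]
ft_force: [0.3, 0.4, 0.5]
width: 0.464
grip_force: 18.0
```

Request:
servo_tool(increments=[[[0, 0, 0], [0, 0, 0.5], -0.3], [[0, 0, 0], [0, 0, 1], -0.3], [[0, 0, 0], [0, 0, 1.5], -0.3], [[0, 0, 0], [0, 0, 1.5], -0.3], [[0, 0, 0], [0, 0, 1.5], -0.3]])

```text
t: 18.25
tool_pos: [0.4363, -0.2822, 0.1359]
tcp_rot: [3.141, 0.0, 1.571]
ft_force: [-0.9, 2.0, 8.5]
width: 0.462
grip_force: 18.0
```

Contact, 8.5 N down. Release, rise, and check.

Request:
servo_tool(increments=[[[0, 0, 0], [0, 0, 0], 0], [[0, 0, 0], [0, 0, 0], 0.15], [[0, 0, 0], [0, 0, 0], 0.3], [[0, 0, 0], [0, 0, 0], 0.3], [[0, 0, 0], [0, 0, 0], 0.3]])

```text
t: 18.75
tool_pos: [0.4358, -0.2823, 0.135]
tcp_rot: [-3.141, -0.0, 1.57]
ft_force: [-0.5, -0.4, 0.4]
width: 0.648
grip_force: 0.0
```

Request:
servo_tool(increments=[[[0, 0, 0], [0, 0, -5], 0.3], [[0, 0, 0], [0, 0, -15], 0.3], [[0, 0, 0], [0, 0, -30], 0.3], [[0, 0, 0], [0, 0, -55], 0.3], [[0, 0, 0], [0, 0, -80], 0.3]])

```text
t: 19.25
tool_pos: [0.4357, -0.2822, 0.2166]
tcp_rot: [-3.142, -0.0, 1.57]
ft_force: [0.9, -0.3, -0.2]
width: 0.65
grip_force: 0.0
```

```bash
python3 -c "
from h import *
st(); check('cone',.141,.021,2);check('narrow',.135,.015,1)"
```

```text
t 19.25 tcp [ 435.7 -282.2  216.6] rpy deg [-1.800e+02 -1.000e-02  8.998e+01] w mm 57.2 g 0.0 F [ 0.9 -0.3 -0.2] q [ 0.49  0.58  0.    1.91 -0.    0.65  0.49]
cone top z 0.1401 want 0.141 tilt deg [ 0.07 -1.08] centre [ 435.9 -281.7] rad 21.1
z 0.13 723 meanz 0.1295 centre [ 435.6 -281.8] rad 25.5
cone top z 0.1401 want 0.141 tilt deg [-0.03 -1.22] centre [ 435.7 -281.6] rad 20.9
z 0.13 697 meanz 0.1295 centre [ 435.6 -281.8] rad 25.5
narrow top z 0.1338 want 0.135 tilt deg [ 0.89 -0.95] centre [ 596.3 -239.6] rad 15.7
z 0.125 686 meanz 0.1246 centre [ 595.6 -239.4] rad 20.2
```

Request:
servo_tool(increments=[[[0, 0, 0], [20, 0, 0], 0.8], [[0, 0, 0], [60, 0, 0], 0.8], [[0, 0, 0], [108, -1, 0], 0.8], [[0, 0, 0], [156, -1, 0], 0.8], [[0, 0, 0], [204, -1, 0], 0.8]])

```text
t: 19.9
tool_pos: [0.4341, -0.0765, 0.2147]
tcp_rot: [-3.14, -0.0, 1.57]
ft_force: [0.3, 0.1, -0.5]
width: 0.9
grip_force: 0.0
```

Request:
servo_tool(increments=[[[0, 0, 0], [48, 0, 0], 0.8], [[0, 0, 0], [96, 0, 0], 0.8], [[0, 0, 0], [144, -1, 0], 0.8], [[0, 0, 0], [192, -1, 0], 0.8], [[0, 0, 0], [240, -1, 0], 0.8]])

```text
t: 20.4
tool_pos: [0.4332, 0.1635, 0.2147]
tcp_rot: [-3.14, 0.001, 1.571]
ft_force: [0.8, -0.0, 0.6]
width: 0.899
grip_force: 0.0
```

Request:
servo_tool(increments=[[[0, 0, 0], [48, 0, 0], 0.8], [[0, 0, 0], [92, -1, 15], 0.8], [[0, 0, 0], [130, -1, 35], 0.8], [[0, 0, 0], [155, -1, 55], 0.8], [[0, 0, 0], [164, -1, 75], 0.8]])

```text
t: 20.9
tool_pos: [0.4318, 0.3296, 0.1386]
tcp_rot: [-3.141, -0.002, 1.575]
ft_force: [0.2, -0.3, -0.5]
width: 0.901
grip_force: 0.0
```

```bash
python3 -c "
from h import *
tower(3);st()"
```

```text
z 0.066 3698 meanz 0.0657 centre [431.9 326.4] rad 27.1
z 0.034 1417 meanz 0.0337 centre [433.1 330.2] rad 32.8
z 0.066 3793 meanz 0.0657 centre [432.1 326.2] rad 27.2
z 0.034 1465 meanz 0.0337 centre [433.3 330.5] rad 32.9
t 21.0 tcp [430.6 326.5 137.3] rpy deg [-1.7972e+02  1.6000e-01  9.0180e+01] w mm 79.1 g 0.0 F [-0.5 -0.3  0. ] q [-0.8   0.74  0.11  1.92 -0.16  0.5  -0.58]
z 0.066 3773 meanz 0.0657 centre [431.9 326.2] rad 27.1
z 0.034 1429 meanz 0.0337 centre [433.2 330. ] rad 33.0
t 21.05 tcp [431.8 325.2 138.8] rpy deg [-1.7982e+02  1.5000e-01  9.0050e+01] w mm 79.3 g 0.0 F [-0.2 -0.7 -0. ] q [-0.8   0.73  0.11  1.92 -0.15  0.5  -0.58]
```

```bash
python3 - <<'E'
from h import *
P=cam("top"); C=cloud(np.load("top_d.npy"),P).reshape(-1,3)
P=cam("wrist"); p,d=ctrl.read_camera("wrist"); D=cloud(d,P).reshape(-1,3)
for n,w in(("top",C),("wrist",D)):
    q=w[(w[:,2]>.1)&(w[:,2]<.3)&(w[:,1]>.38)&(w[:,1]<.6)&(w[:,0]<.6)&(w[:,0]>.40)]
    if len(q): print(n,len(q),q.min(0),q[np.argmin(q[:,0])],q[np.argmin(q[:,1])],q[np.argmin(q[:,0]+q[:,1])])
E
```

```text
top 2641 [0.46167473 0.45571449 0.10008582] [0.46167473 0.56132825 0.19503748] [0.52187944 0.45571449 0.1956881 ] [0.47141046 0.46974864 0.18433908]
wrist 1004 [0.43181422 0.39463334 0.28443541] [0.43181422 0.39463334 0.28443541] [0.43181422 0.39463334 0.28443541] [0.43181422 0.39463334 0.28443541]
```

The tray's corner is at about (0.47, 0.465), clear of the camera. Descend and grip stopper_54.

Request:
servo_tool(increments=[[[0, 0, 0], [0.5, 0, 20], 0.8], [[0, 0, 0], [0.5, 0, 40], 0.8], [[0, 0, 0], [0.5, 0, 60], 0.8], [[0, 0, 0], [0.5, 0, 75], 0.8], [[0, 0, 0], [0.5, 0, 82], 0.8]])

```text
t: 21.6
tool_pos: [0.4336, 0.3247, 0.0582]
tcp_rot: [-3.142, 0.001, 1.568]
ft_force: [0.5, -0.6, 0.3]
width: 0.898
grip_force: 0.0
```

Request:
servo_tool(increments=[[[0, 0, 0], [0, 0, 0], 0.6], [[0, 0, 0], [0, 0, 0], 0.4], [[0, 0, 0], [0, 0, 0], 0], [[0, 0, 0], [0, 0, 0], 0], [[0, 0, 0], [0, 0, 0], 0]], force=22)

```text
t: 22.1
tool_pos: [0.4336, 0.3265, 0.0591]
tcp_rot: [3.14, -0.001, 1.57]
ft_force: [-0.6, -1.4, 6.4]
width: 0.602
grip_force: 22.0
```

Request:
servo_tool(increments=[[[0, 0, 0], [0, 0, -5], 0], [[0, 0, 0], [0, 0, -15], 0], [[0, 0, 0], [0, 0, -45], 0], [[0, 0, 0], [0, 0, -85], 0], [[0, 0, 0], [0, 0, -130], 0]])

```text
t: 22.6
tool_pos: [0.4323, 0.3257, 0.1894]
tcp_rot: [-3.14, 0.001, 1.571]
ft_force: [0.7, 0.4, -0.9]
width: 0.608
grip_force: 22.0
```

```bash
python3 -c "
from h import *
look([],held=.027,k=3);tower(1)"
```

```text
t 22.6 tcp [432.3 325.7 189.4] rpy deg [-1.799e+02  7.000e-02  8.998e+01] w mm 53.5 g 22.0 F [ 0.7  0.4 -0.9] q [-0.81  0.65  0.14  1.88 -0.14  0.62 -0.59]
held top z-tcp 0.0066 min/max [-26.  -15.5   4. ] [26.  26.7 12. ]
held top z-tcp 0.0067 min/max [-26.  -15.2   4. ] [26.  26.7 13.8]
held top z-tcp 0.0066 min/max [-26.  -15.2   4. ] [26.  26.7 13.8]
t 22.75 tcp [434.7 327.4 191.4] rpy deg [179.7   -0.26  89.97] w mm 52.9 g 22.0 F [-0.2  0.3 -0.8] q [-0.81  0.65  0.14  1.88 -0.14  0.62 -0.59]
z 0.034 2790 meanz 0.0337 centre [433.2 330.1] rad 32.9
```

Request:
servo_tool(increments=[[[0, 0, 0], [-20, 0, -15], 0], [[0, 0, 0], [-55, 0, -30], 0], [[0, 0, 0], [-100, 0, -38], 0], [[0, 0, 0], [-148, 0, -38], 0], [[0, 0, 0], [-196, 0, -38], 0]])

```text
t: 23.3
tool_pos: [0.4319, 0.1285, 0.2252]
tcp_rot: [-3.139, 0.001, 1.572]
ft_force: [0.4, -0.8, -1.5]
width: 0.601
grip_force: 22.0
```

Request:
servo_tool(increments=[[[0, 0, 0], [-48, 0, 0], 0], [[0, 0, 0], [-96, 0, 0], 0], [[0, 0, 0], [-144, 1, 0], 0], [[0, 0, 0], [-192, 4, 0], 0], [[0, 0, 0], [-240, 10, 0], 0]])

```text
t: 23.8
tool_pos: [0.4412, -0.1113, 0.2249]
tcp_rot: [-3.138, -0.001, 1.571]
ft_force: [1.9, 0.4, -0.8]
width: 0.602
grip_force: 22.0
```

Request:
servo_tool(increments=[[[0, 0, 0], [-42, 16, 0], 0], [[0, 0, 0], [-84, 35, 0], 0], [[0, 0, 0], [-125, 54, 0], 0], [[0, 0, 0], [-165, 74, 0], 0], [[0, 0, 0], [-202, 92, 0], 0]])

```text
t: 24.3
tool_pos: [0.5343, -0.3133, 0.2242]
tcp_rot: [-3.139, -0.002, 1.57]
ft_force: [0.7, 0.3, -0.3]
width: 0.598
grip_force: 22.0
```

Request:
servo_tool(increments=[[[0, 0, 0], [-32, 16, 0], 0], [[0, 0, 0], [-54, 26, 0], 0], [[0, 0, 0], [-66, 32, 0], 0], [[0, 0, 0], [-69, 33, 0], 0], [[0, 0, 0], [-69, 33, 0], 0]])

```text
t: 24.8
tool_pos: [0.5669, -0.3802, 0.2244]
tcp_rot: [-3.139, -0.002, 1.57]
ft_force: [-0.2, -0.1, -0.4]
width: 0.603
grip_force: 22.0
```

```bash
python3 -c "
from h import *
look(['round'],held=.027,k=4,save='pics/w8.png');st()
print([(np.round(r['location']).tolist(),round(r['confidence'],2)) for r in ctrl.look_for('wrist','round_flask')[:3]])"
```

```text
t 24.8 tcp [ 566.9 -380.2  224.4] rpy deg [-1.7985e+02 -1.2000e-01  8.9960e+01] w mm 53.1 g 22.0 F [-0.2 -0.1 -0.4] q [ 0.51  0.79  0.04  1.39 -0.03  0.97  0.55]
round z 0.122 1000 meanz 0.1208 centre [ 568.3 -381.6] rad 31.6
held top z-tcp 0.0065 min/max [-26.  -15.5   4. ] [26.  27.  10.4]
round z 0.122 983 meanz 0.1209 centre [ 568.3 -381.6] rad 31.5
held top z-tcp 0.0065 min/max [-25.9 -15.2   4. ] [26.  26.9 11.9]
round z 0.122 974 meanz 0.1209 centre [ 568.4 -381.6] rad 31.6
held top z-tcp 0.0066 min/max [-25.9 -15.5   4. ] [26.  26.9 13.3]
round z 0.122 977 meanz 0.1208 centre [ 568.2 -381.5] rad 31.4
held top z-tcp 0.0065 min/max [-26.  -15.2   4. ] [26.  26.6 11.1]
t 25.0 tcp [ 567.7 -379.4  226. ] rpy deg [-1.7996e+02 -7.0000e-02  9.0050e+01] w mm 53.3 g 22.0 F [ 0.9 -0.9 -0. ] q [ 0.5   0.78  0.04  1.39 -0.03  0.97  0.55]
[([409.0, 34.0], 0.73), ([252.0, 172.0], 0.64)]
```

View pics/w8.png

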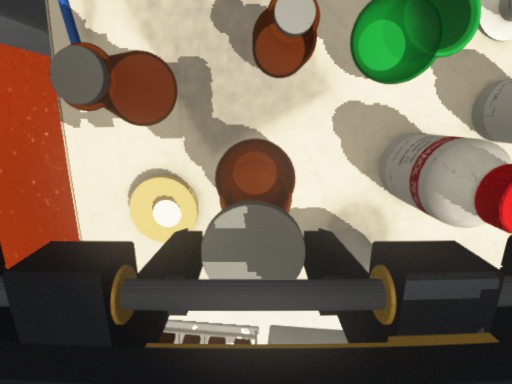

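Picture: round_flask body amber at (255,180), its mouth behind the held stopper at (253,240). The green look-alike is far off at (400,35), the red-cap bottle at (495,200) is clear. Lower.

Request:
servo_tool(increments=[[[0, 0, 0], [-1, 0, 20], 0], [[0, 0, 0], [-2, 0.5, 40], 0], [[0, 0, 0], [-2, 0.5, 60], 0], [[0, 0, 0], [-2, 0.5, 75], 0], [[0, 0, 0], [-2, 0.5, 80], 0]])

```text
t: 25.55
tool_pos: [0.5676, -0.3817, 0.1445]
tcp_rot: [-3.139, -0.002, 1.571]
ft_force: [-0.4, -0.8, -0.2]
width: 0.606
grip_force: 22.0
```

Request:
servo_tool(increments=[[[0, 0, 0], [0, 0, 3], 0], [[0, 0, 0], [0, 0, 6], 0], [[0, 0, 0], [0, 0, 9], 0], [[0, 0, 0], [0, 0, 12], 0], [[0, 0, 0], [0, 0, 12], 0]])

```text
t: 26.05
tool_pos: [0.5683, -0.3827, 0.134]
tcp_rot: [-3.141, -0.0, 1.57]
ft_force: [0.8, 0.0, -0.4]
width: 0.602
grip_force: 22.0
```

Request:
servo_tool(increments=[[[0, 0, 0], [0, 0, 1], 0], [[0, 0, 0], [0, 0, 2], 0], [[0, 0, 0], [0, 0, 3], 0], [[0, 0, 0], [0, 0, 4], 0], [[0, 0, 0], [0, 0, 4], 0]])

```text
t: 26.55
tool_pos: [0.5683, -0.3826, 0.13]
tcp_rot: [-3.141, -0.0, 1.57]
ft_force: [-0.3, 0.5, -0.4]
width: 0.599
grip_force: 22.0
```

Request:
servo_tool(increments=[[[0, 0, 0], [1, 0, 0.5], 0], [[0, 0, 0], [1, 0, 1], 0], [[0, 0, 0], [1, 0, 2], 0], [[0, 0, 0], [1, 0, 3], 0], [[0, 0, 0], [1, 0, 3], 0]])

```text
t: 27.05
tool_pos: [0.5686, -0.3817, 0.1271]
tcp_rot: [3.141, -0.0, 1.571]
ft_force: [0.8, 0.5, -0.4]
width: 0.602
grip_force: 22.0
```

Request:
servo_tool(increments=[[[0, 0, 0], [0, 0, 0.5], 0], [[0, 0, 0], [0, 0, 1], 0], [[0, 0, 0], [0, 0, 1.5], 0], [[0, 0, 0], [0, 0, 1.5], 0], [[0, 0, 0], [0, 0, 1.5], 0]])

```text
t: 27.55
tool_pos: [0.5687, -0.3818, 0.1262]
tcp_rot: [3.141, 0.0, 1.57]
ft_force: [0.5, 0.7, 4.7]
width: 0.601
grip_force: 22.0
```

Contact. Release and rise.

Request:
servo_tool(increments=[[[0, 0, 0], [0, 0, 0.5], 0.3], [[0, 0, 0], [0, 0, 0.5], 0.45], [[0, 0, 0], [0, 0, 0.5], 0.55], [[0, 0, 0], [0, 0, 0.5], 0.55], [[0, 0, 0], [0, 0, 0.5], 0.55]])

```text
t: 28.05
tool_pos: [0.5682, -0.3818, 0.125]
tcp_rot: [-3.141, -0.0, 1.57]
ft_force: [0.7, -0.5, -0.0]
width: 0.772
grip_force: 0.0
```

Request:
servo_tool(increments=[[[0, 0, 0], [0, 0, -5], 0.55], [[0, 0, 0], [0, 0, -15], 0.55], [[0, 0, 0], [0, 0, -30], 0.55], [[0, 0, 0], [0, 0, -55], 0.55], [[0, 0, 0], [0, 0, -90], 0.55]])

```text
t: 28.55
tool_pos: [0.5677, -0.3813, 0.216]
tcp_rot: [-3.14, -0.001, 1.57]
ft_force: [0.3, -0.4, 0.0]
width: 0.778
grip_force: 0.0
```

```bash
python3 -c "
from h import *
st(); check('round',.133,.027,2)"
```

```text
t 28.55 tcp [ 567.7 -381.3  216. ] rpy deg [-1.799e+02 -7.000e-02  8.998e+01] w mm 68.4 g 0.0 F [ 0.3 -0.4  0. ] q [ 0.51  0.79  0.04  1.4  -0.03  0.95  0.55]
round top z 0.1328 want 0.133 tilt deg [ 0.01 -0.79] centre [ 568.3 -381.6] rad 27.2
z 0.122 793 meanz 0.1215 centre [ 568.1 -381.8] rad 31.7
round top z 0.1328 want 0.133 tilt deg [ 0.07 -0.68] centre [ 568.1 -381.6] rad 27.0
z 0.122 771 meanz 0.1214 centre [ 568.3 -381.8] rad 31.6
```

Seated centred but about 0.8 mm proud compared with the others. I'll press it gently with closed fingertips.

Request:
servo_tool(increments=[[[0, 0, 0], [0, 0.5, 0], -1], [[0, 0, 0], [0, 0.5, 10], -1], [[0, 0, 0], [0, 0.5, 25], -1], [[0, 0, 0], [0, 0.5, 45], -1], [[0, 0, 0], [0, 0.5, 55], -1]])

```text
t: 29.15
tool_pos: [0.567, -0.3805, 0.1566]
tcp_rot: [-3.137, -0.003, 1.571]
ft_force: [-1.4, 0.1, -0.5]
width: 0.346
grip_force: 0.0
```

Request:
servo_tool(increments=[[[0, 0, 0], [0, 0, 8], -1], [[0, 0, 0], [0, 0, 14], -1], [[0, 0, 0], [0, 0, 20], -1], [[0, 0, 0], [0, 0, 24], -1], [[0, 0, 0], [0, 0, 26], -1]])

```text
t: 29.65
tool_pos: [0.5689, -0.3818, 0.1341]
tcp_rot: [3.141, 0.0, 1.57]
ft_force: [-0.3, -0.1, -0.2]
width: 0.004
grip_force: 0.0
```

Request:
servo_tool(increments=[[[0, 0, 0], [0, 0, 1], -1], [[0, 0, 0], [0, 0, 2], -1], [[0, 0, 0], [0, 0, 3], -1], [[0, 0, 0], [0, 0, 3], -1], [[0, 0, 0], [0, 0, 3], -1]])

```text
t: 30.15
tool_pos: [0.5697, -0.3824, 0.1333]
tcp_rot: [3.139, 0.001, 1.57]
ft_force: [-2.3, 1.2, 8.2]
width: 0.005
grip_force: 4.3
```

Request:
servo_tool(increments=[[[0, 0, 0], [0, 0, 0.7], -1], [[0, 0, 0], [0, 0, 1.4], -1], [[0, 0, 0], [0, 0, 2], -1], [[0, 0, 0], [0, 0, 2], -1], [[0, 0, 0], [0, 0, 2], -1]])

```text
t: 30.65
tool_pos: [0.5704, -0.383, 0.1331]
tcp_rot: [3.137, 0.003, 1.57]
ft_force: [-3.1, 2.7, 16.8]
width: 0.01
grip_force: 8.4
```

Request:
servo_tool(increments=[[[0, 0, 0], [0, 0, -5], -1], [[0, 0, 0], [0, 0, -15], -1], [[0, 0, 0], [0, 0, -35], -1], [[0, 0, 0], [0, 0, -60], -1], [[0, 0, 0], [0, 0, -90], -1]])

```text
t: 31.15
tool_pos: [0.5683, -0.3814, 0.2195]
tcp_rot: [-3.14, -0.001, 1.571]
ft_force: [0.8, -0.3, 0.3]
width: 0.006
grip_force: 0.0
```

```bash
python3 -c "
from h import *
st(); check('round',.133,.027,3)"
```

```text
t 31.15 tcp [ 568.3 -381.4  219.5] rpy deg [-1.799e+02 -7.000e-02  8.998e+01] w mm 0.5 g 0.0 F [ 0.8 -0.3  0.3] q [ 0.51  0.79  0.04  1.39 -0.03  0.96  0.55]
round top z 0.1323 want 0.133 tilt deg [ 0.88 -0.85] centre [ 568.3 -381.5] rad 27.0
z 0.122 786 meanz 0.1215 centre [ 568.2 -381.8] rad 31.6
round top z 0.1323 want 0.133 tilt deg [ 0.86 -0.79] centre [ 568.1 -381.8] rad 27.2
z 0.122 761 meanz 0.1215 centre [ 568.2 -382. ] rad 31.7
round top z 0.1323 want 0.133 tilt deg [ 0.92 -0.81] centre [ 568.2 -381.6] rad 27.1
z 0.122 752 meanz 0.1215 centre [ 568.3 -381.7] rad 31.6
```

Stopper_54 is home now (0.5 mm lower, tilt under 1°). Back for stopper_66.

Request:
servo_tool(increments=[[[0, 0, 0], [18, -8, -5], 1], [[0, 0, 0], [52, -24, -5], 1], [[0, 0, 0], [94, -45, -5], 1], [[0, 0, 0], [136, -66, -5], 1], [[0, 0, 0], [178, -88, -5], 1]])

```text
t: 31.8
tool_pos: [0.4793, -0.2019, 0.2234]
tcp_rot: [-3.14, -0.001, 1.57]
ft_force: [0.5, 0.3, -0.0]
width: 0.435
grip_force: 0.0
```

Request:
servo_tool(increments=[[[0, 0, 0], [42, -20, 0], 1], [[0, 0, 0], [86, -36, 0], 1], [[0, 0, 0], [134, -44, 0], 1], [[0, 0, 0], [182, -46, 0], 1], [[0, 0, 0], [230, -47, 0], 1]])

```text
t: 32.3
tool_pos: [0.4327, 0.0278, 0.2237]
tcp_rot: [-3.14, 0.0, 1.57]
ft_force: [1.1, -0.1, -0.1]
width: 0.89
grip_force: 0.0
```

Request:
servo_tool(increments=[[[0, 0, 0], [48, 0, 0], 1], [[0, 0, 0], [96, 0, 0], 1], [[0, 0, 0], [144, 0, 0], 1], [[0, 0, 0], [192, 0, 0], 1], [[0, 0, 0], [236, 0, 0], 1]])

```text
t: 32.8
tool_pos: [0.433, 0.2645, 0.2235]
tcp_rot: [-3.14, 0.001, 1.572]
ft_force: [0.3, 0.0, -0.3]
width: 1.001
grip_force: 0.0
```

Request:
servo_tool(increments=[[[0, 0, 0], [36, 0, 30], 1], [[0, 0, 0], [58, 0, 60], 1], [[0, 0, 0], [67, 0, 90], 1], [[0, 0, 0], [68, 0, 115], 1], [[0, 0, 0], [68, 0, 115], 1]])

```text
t: 33.3
tool_pos: [0.4314, 0.329, 0.1057]
tcp_rot: [-3.135, 0.005, 1.572]
ft_force: [0.5, -0.2, -0.1]
width: 1.001
grip_force: 0.0
```

```bash
python3 -c "
from h import *
tower(3);st()"
```

```text
z 0.034 5625 meanz 0.0337 centre [433.3 329.9] rad 33.1
z 0.034 5541 meanz 0.0337 centre [433.3 329.8] rad 33.1
t 33.4 tcp [433.8 329.6 108.9] rpy deg [-1.7993e+02  8.0000e-02  8.9960e+01] w mm 87.8 g 0.0 F [ 0.  -0.9  0.1] q [-0.79  0.79  0.1   1.92 -0.17  0.44 -0.57]
z 0.034 5472 meanz 0.0337 centre [433.1 329.9] rad 33.1
t 33.45 tcp [434.5 329.9 109.8] rpy deg [179.97   0.    89.94] w mm 87.9 g 0.0 F [ 0.4 -0.6 -0.3] q [-0.79  0.78  0.1   1.92 -0.17  0.44 -0.57]
```

Request:
servo_tool(increments=[[[0, 0, 0], [0, -1, 20], 1], [[0, 0, 0], [0, -1, 40], 1], [[0, 0, 0], [0, -1, 60], 1], [[0, 0, 0], [0, -1, 76], 1], [[0, 0, 0], [0, -1, 84], 1]])

```text
t: 33.95
tool_pos: [0.4337, 0.3302, 0.0256]
tcp_rot: [3.141, -0.001, 1.57]
ft_force: [0.1, 0.7, -0.3]
width: 1.003
grip_force: 0.0
```

Request:
servo_tool(increments=[[[0, 0, 0], [0, 0, 0], 0.8], [[0, 0, 0], [0, 0, 0], 0.6], [[0, 0, 0], [0, 0, 0], 0.2], [[0, 0, 0], [0, 0, 0], 0.2], [[0, 0, 0], [0, 0, 0], 0.2]], force=26)

```text
t: 34.45
tool_pos: [0.4338, 0.3307, 0.0263]
tcp_rot: [3.14, -0.001, 1.57]
ft_force: [-0.1, -0.7, 6.9]
width: 0.733
grip_force: 26.2
```

Request:
servo_tool(increments=[[[0, 0, 0], [0, 0, -5], 0.2], [[0, 0, 0], [0, 0, -15], 0.2], [[0, 0, 0], [0, 0, -45], 0.2], [[0, 0, 0], [0, 0, -85], 0.2], [[0, 0, 0], [0, 0, -130], 0.2]])

```text
t: 34.95
tool_pos: [0.4322, 0.3297, 0.1564]
tcp_rot: [-3.14, 0.001, 1.57]
ft_force: [0.2, 0.8, -0.5]
width: 0.736
grip_force: 26.1
```

```bash
python3 -c "
from h import *
look([],held=.033,k=3);st()"
```

```text
t 34.95 tcp [432.2 329.7 156.4] rpy deg [-1.7989e+02  7.0000e-02  8.9980e+01] w mm 64.8 g 26.1 F [ 0.2  0.8 -0.5] q [-0.81  0.71  0.13  1.9  -0.16  0.55 -0.58]
held top z-tcp 0.0075 min/max [-32.  -14.6   4. ] [32.  32.2 13.7]
held top z-tcp 0.0075 min/max [-31.9 -14.6   4. ] [32.  32.2 13.6]
held top z-tcp 0.0075 min/max [-32.  -14.8   4. ] [32.  32.2 13.7]
t 35.1 tcp [434.6 331.4 158.4] rpy deg [179.71  -0.24  89.97] w mm 64.7 g 26.1 F [-0.2 -0.7 -1.8] q [-0.81  0.7   0.13  1.9  -0.16  0.54 -0.58]
```

Request:
servo_tool(increments=[[[0, 0, 0], [-20, 0, -15], 0.2], [[0, 0, 0], [-55, 1, -35], 0.2], [[0, 0, 0], [-100, 2, -50], 0.2], [[0, 0, 0], [-148, 3, -50], 0.2], [[0, 0, 0], [-196, 4, -50], 0.2]])

```text
t: 35.6
tool_pos: [0.4362, 0.1326, 0.2048]
tcp_rot: [-3.141, 0.0, 1.572]
ft_force: [1.0, 0.0, -1.8]
width: 0.734
grip_force: 26.1
```

Request:
servo_tool(increments=[[[0, 0, 0], [-48, 0, 0], 0.2], [[0, 0, 0], [-96, 1, 0], 0.2], [[0, 0, 0], [-144, 2, 0], 0.2], [[0, 0, 0], [-188, 3, 0], 0.2], [[0, 0, 0], [-225, 4, 0], 0.2]])

```text
t: 36.1
tool_pos: [0.4396, -0.0932, 0.2044]
tcp_rot: [-3.139, 0.0, 1.569]
ft_force: [1.2, -0.4, -1.1]
width: 0.738
grip_force: 26.1
```

Request:
servo_tool(increments=[[[0, 0, 0], [-25, 0, 0], 0.2], [[0, 0, 0], [-40, 0, 0], 0.2], [[0, 0, 0], [-49, 0, 0], 0.2], [[0, 0, 0], [-50, 0, 0], 0.2], [[0, 0, 0], [-50, 0, 0], 0.2]])

```text
t: 36.6
tool_pos: [0.4407, -0.1398, 0.2048]
tcp_rot: [-3.141, -0.001, 1.571]
ft_force: [0.3, 0.2, -1.7]
width: 0.738
grip_force: 26.1
```

```bash
python3 -c "
from h import *
look(['wide'],held=.033,k=4,save='pics/w9.png');st()"
```

```text
t 36.6 tcp [ 440.7 -139.8  204.8] rpy deg [-1.7994e+02 -5.0000e-02  9.0030e+01] w mm 64.9 g 26.1 F [ 0.3  0.2 -1.7] q [ 0.2   0.54  0.02  2.08 -0.02  0.52  0.23]
wide z 0.105 1104 meanz 0.1039 centre [ 441.4 -137.6] rad 37.0
held top z-tcp 0.0075 min/max [-32.  -14.8   4.1] [32.  32.3 13.1]
wide z 0.105 1097 meanz 0.1038 centre [ 441.1 -138.8] rad 37.0
held top z-tcp 0.0075 min/max [-32.  -14.9   4. ] [32.  32.3 13.9]
wide z 0.105 1099 meanz 0.1039 centre [ 441.4 -138.8] rad 37.0
held top z-tcp 0.0075 min/max [-32.  -14.7   4. ] [32.  32.3 13.4]
wide z 0.105 1097 meanz 0.1039 centre [ 441.3 -138.8] rad 36.9
held top z-tcp 0.0075 min/max [-32.  -14.6   4. ] [32.  32.3 12.5]
t 36.8 tcp [ 441.  -139.6  205.1] rpy deg [-1.7999e+02 -3.0000e-02  9.0090e+01] w mm 65.0 g 26.1 F [ 0.8  0.7 -1. ] q [ 0.2   0.54  0.02  2.08 -0.02  0.52  0.23]
```

View pics/w9.png

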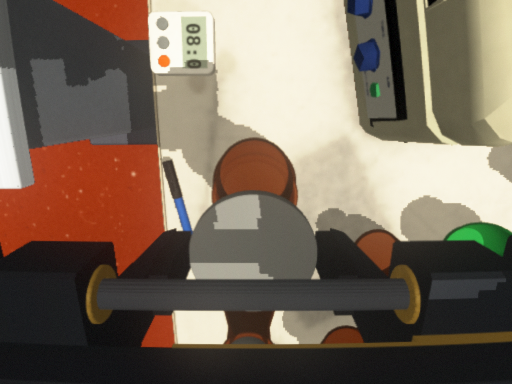

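Picture: the jar body is at (255,180), its mouth half hidden by the held stopper (253,250). I'll step 60 mm aside for a free view of the rim.

Request:
servo_tool(increments=[[[0, 0, 0], [-15, 0, 0], 0.2], [[0, 0, 0], [-40, 0, 0], 0.2], [[0, 0, 0], [-55, 0, 0], 0.2], [[0, 0, 0], [-60, 0, 0], 0.2], [[0, 0, 0], [-60, 0, 0], 0.2]])

```text
t: 37.3
tool_pos: [0.4409, -0.2007, 0.2051]
tcp_rot: [-3.142, -0.0, 1.57]
ft_force: [-0.3, 0.5, -0.9]
width: 0.733
grip_force: 26.1
```

```bash
python3 -c "
from h import *
look(['wide'],held=.033,k=4);st()"
```

```text
t 37.3 tcp [ 440.9 -200.7  205.1] rpy deg [-1.800e+02 -1.000e-02  8.995e+01] w mm 64.5 g 26.1 F [-0.3  0.5 -0.9] q [ 0.33  0.56  0.    2.02 -0.    0.56  0.34]
wide z 0.105 2387 meanz 0.1038 centre [ 441.3 -139.7] rad 37.2
held top z-tcp 0.0075 min/max [-32.  -14.6   4. ] [32.  32.3 10.3]
wide z 0.105 2371 meanz 0.1038 centre [ 441.3 -139.6] rad 37.1
held top z-tcp 0.0075 min/max [-32.  -14.6   4. ] [32.  32.4 12.2]
wide z 0.105 2376 meanz 0.1038 centre [ 441.1 -139.5] rad 37.2
held top z-tcp 0.0075 min/max [-32.  -14.7   4. ] [32.  32.3 13.5]
wide z 0.105 2373 meanz 0.1038 centre [ 441.3 -139.8] rad 37.2
held top z-tcp 0.0075 min/max [-32.  -14.7   4. ] [32.  32.4  9.4]
t 37.5 tcp [ 441.  -199.4  205.1] rpy deg [-1.7999e+02 -5.0000e-02  9.0090e+01] w mm 64.9 g 26.1 F [-0.7  0.2 -1.1] q [ 0.33  0.56  0.    2.02 -0.    0.56  0.34]
```

Request:
servo_tool(increments=[[[0, 0, 0], [15, 0, 0], 0.2], [[0, 0, 0], [40, 0, 0], 0.2], [[0, 0, 0], [55, 0, 0], 0.2], [[0, 0, 0], [60, 0, 0], 0.2], [[0, 0, 0], [60, 0, 0], 0.2]])

```text
t: 38.0
tool_pos: [0.4411, -0.1398, 0.2053]
tcp_rot: [3.142, -0.0, 1.573]
ft_force: [0.1, -1.0, -1.4]
width: 0.739
grip_force: 26.1
```

```bash
python3 -c "
from h import *
look([],held=.033,k=1);st()"
```

```text
t 38.0 tcp [ 441.1 -139.8  205.3] rpy deg [ 1.800e+02 -2.000e-02  9.011e+01] w mm 65.0 g 26.1 F [ 0.1 -1.  -1.4] q [ 0.2   0.54  0.02  2.08 -0.02  0.52  0.23]
held top z-tcp 0.0075 min/max [-32.  -14.8   4. ] [32.  32.4 11.9]
t 38.05 tcp [ 441.1 -140.8  205.3] rpy deg [1.7999e+02 2.0000e-02 9.0020e+01] w mm 65.0 g 26.1 F [-0.7  0.5 -0.5] q [ 0.2   0.54  0.02  2.08 -0.02  0.52  0.23]
```

Request:
servo_tool(increments=[[[0, 0, 0], [1, 0, 20], 0.2], [[0, 0, 0], [1, 0, 40], 0.2], [[0, 0, 0], [1, 0, 58], 0.2], [[0, 0, 0], [1, 0, 70], 0.2], [[0, 0, 0], [1, 0, 73], 0.2]])

```text
t: 38.55
tool_pos: [0.4403, -0.1407, 0.1311]
tcp_rot: [-3.14, 0.0, 1.569]
ft_force: [-0.3, 0.3, -0.5]
width: 0.742
grip_force: 26.1
```

Request:
servo_tool(increments=[[[0, 0, 0], [0, 0, 3], 0.2], [[0, 0, 0], [0, 0, 6], 0.2], [[0, 0, 0], [0, 0, 9], 0.2], [[0, 0, 0], [0, 0, 12], 0.2], [[0, 0, 0], [0, 0, 12], 0.2]])

```text
t: 39.05
tool_pos: [0.4409, -0.1397, 0.1201]
tcp_rot: [-3.142, -0.0, 1.57]
ft_force: [0.8, 0.5, -0.6]
width: 0.74
grip_force: 26.1
```

Request:
servo_tool(increments=[[[0, 0, 0], [0, 0, 1], 0.2], [[0, 0, 0], [0, 0, 3], 0.2], [[0, 0, 0], [0, 0, 4], 0.2], [[0, 0, 0], [0, 0, 6], 0.2], [[0, 0, 0], [0, 0, 6], 0.2]])

```text
t: 39.55
tool_pos: [0.4411, -0.1397, 0.114]
tcp_rot: [3.141, -0.0, 1.571]
ft_force: [0.0, 0.3, -1.1]
width: 0.739
grip_force: 26.1
```

Request:
servo_tool(increments=[[[0, 0, 0], [0, 0, 0.5], 0.2], [[0, 0, 0], [0, 0, 1], 0.2], [[0, 0, 0], [0, 0, 2], 0.2], [[0, 0, 0], [0, 0, 2.5], 0.2], [[0, 0, 0], [0, 0, 2.5], 0.2]])

```text
t: 40.05
tool_pos: [0.4412, -0.1396, 0.1117]
tcp_rot: [3.141, -0.0, 1.571]
ft_force: [0.7, 0.3, 1.1]
width: 0.737
grip_force: 26.1
```

Request:
servo_tool(increments=[[[0, 0, 0], [0, 0, 0.5], 0.2], [[0, 0, 0], [0, 0, 1], 0.2], [[0, 0, 0], [0, 0, 1.5], 0.2], [[0, 0, 0], [0, 0, 2], 0.2], [[0, 0, 0], [0, 0, 2], 0.2]])

```text
t: 40.55
tool_pos: [0.4415, -0.1393, 0.11]
tcp_rot: [3.14, -0.0, 1.571]
ft_force: [1.0, 1.9, 4.9]
width: 0.741
grip_force: 26.2
```

Request:
servo_tool(increments=[[[0, 0, 0], [0, 0, 0.7], 0.2], [[0, 0, 0], [0, 0, 1.4], 0.2], [[0, 0, 0], [0, 0, 2], 0.2], [[0, 0, 0], [0, 0, 2], 0.2], [[0, 0, 0], [0, 0, 2], 0.2]])

```text
t: 41.05
tool_pos: [0.4418, -0.1389, 0.1092]
tcp_rot: [3.139, -0.001, 1.571]
ft_force: [-1.6, 5.2, 20.1]
width: 0.737
grip_force: 26.4
```

Request:
servo_tool(increments=[[[0, 0, 0], [0, 0, 0], 0.6], [[0, 0, 0], [0, 0, 0], 0.7], [[0, 0, 0], [0, 0, 0], 0.8], [[0, 0, 0], [0, 0, 0], 0.8], [[0, 0, 0], [0, 0, 0], 0.8]])

```text
t: 41.55
tool_pos: [0.4407, -0.1399, 0.1074]
tcp_rot: [-3.141, 0.0, 1.57]
ft_force: [-0.1, 0.7, 0.2]
width: 0.899
grip_force: 0.0
```

Request:
servo_tool(increments=[[[0, 0, 0], [0, 0, -5], 0.8], [[0, 0, 0], [0, 0, -15], 0.8], [[0, 0, 0], [0, 0, -35], 0.8], [[0, 0, 0], [0, 0, -65], 0.8], [[0, 0, 0], [0, 0, -105], 0.8]])

```text
t: 42.05
tool_pos: [0.4399, -0.1395, 0.2136]
tcp_rot: [-3.139, -0.001, 1.571]
ft_force: [0.8, 0.3, 0.4]
width: 0.898
grip_force: 0.0
```

```bash
python3 -c "
from h import *
st(); check('wide',.118,.033,3)"
```

```text
t 42.05 tcp [ 439.9 -139.5  213.6] rpy deg [-1.7986e+02 -4.0000e-02  8.9980e+01] w mm 79.0 g 0.0 F [0.8 0.3 0.4] q [ 0.2   0.52  0.02  2.07 -0.02  0.55  0.23]
wide top z 0.117 want 0.118 tilt deg [ 0.05 -1.73] centre [ 441.2 -139.4] rad 33.0
z 0.105 696 meanz 0.1045 centre [ 441.3 -139.4] rad 37.0
wide top z 0.1169 want 0.118 tilt deg [ 0.09 -1.65] centre [ 441.1 -139.4] rad 33.1
z 0.105 666 meanz 0.1045 centre [ 441.2 -139.1] rad 37.1
wide top z 0.117 want 0.118 tilt deg [ 0.07 -1.66] centre [ 441.4 -139.4] rad 33.1
z 0.105 674 meanz 0.1045 centre [ 441.2 -139.1] rad 37.0
```

All four heights are right. Back off and check the whole scene once.

Request:
servo_tool(increments=[[[0, 0, 0], [10, 0, -20], 0.8], [[0, 0, 0], [40, 0, -40], 0.8], [[0, 0, 0], [80, 0, -50], 0.8], [[0, 0, 0], [120, 0, -50], 0.8], [[0, 0, 0], [160, 0, -50], 0.8]])

```text
t: 42.7
tool_pos: [0.4403, 0.0216, 0.2624]
tcp_rot: [-3.141, 0.0, 1.57]
ft_force: [0.3, 0.8, 0.4]
width: 0.903
grip_force: 0.0
```

Request:
servo_tool(increments=[[[0, 0, 0], [40, 0, 0], 0.8], [[0, 0, 0], [80, 0, 0], 0.8], [[0, 0, 0], [120, 0, 0], 0.8], [[0, 0, 0], [150, 0, 0], 0.8], [[0, 0, 0], [160, 0, 0], 0.8]])

```text
t: 43.2
tool_pos: [0.44, 0.1838, 0.2618]
tcp_rot: [-3.14, -0.001, 1.576]
ft_force: [0.4, -0.2, -0.4]
width: 0.9
grip_force: 0.0
```

```bash
python3 - <<'E'
from h import *
s=st(); P=cam("top"); p,d=ctrl.read_camera("top"); C=cloud(d,P).reshape(-1,3); D=cloud(np.load("top_d.npy"),P).reshape(-1,3)
for n,(c,z,r) in V.items():
    for w in(D,C): circ(w,c,z,r,.006)
a=cv2.imread("pics/top0.png"); b=p[:,:,::-1]; print("timer diff",np.abs(a[238:264,246:272].astype(int)-b[238:264,246:272]).mean(),"marker",np.abs(a[243:262,298:348].astype(int)-b[243:262,298:348]).mean())
S,_=ctrl.read_camera("side"); S=S[:,:,::-1]
cv2.imwrite("pics/end.png",np.hstack([cv2.resize(b[110:270,230:440],(500,381),interpolation=2),cv2.resize(S[100:240,220:330],(299,381),interpolation=2)]))
E
```

```text
t 43.2 tcp [440.  183.8 261.8] rpy deg [-1.7991e+02 -6.0000e-02  9.0310e+01] w mm 79.2 g 0.0 F [ 0.4 -0.2 -0.4] q [-0.53  0.46  0.05  1.98 -0.04  0.7  -0.45]
z 0.125 84 meanz 0.1243 centre [ 595.5 -242.7] rad 20.2
z 0.125 63 meanz 0.1253 centre [ 595.5 -242.4] rad 20.1
z 0.13 119 meanz 0.1299 centre [ 437.1 -284.1] rad 25.2
z 0.13 76 meanz 0.1306 centre [ 436.7 -284.4] rad 25.2
z 0.122 139 meanz 0.1213 centre [ 567.7 -384.1] rad 32.5
z 0.122 82 meanz 0.1228 centre [ 568.3 -384.1] rad 32.2
z 0.105 170 meanz 0.1051 centre [ 442.8 -141.9] rad 37.2
z 0.105 86 meanz 0.1059 centre [ 443.5 -142. ] rad 37.4
timer diff 8.76232741617357 marker 7.558245614035088
```

View pics/end.png

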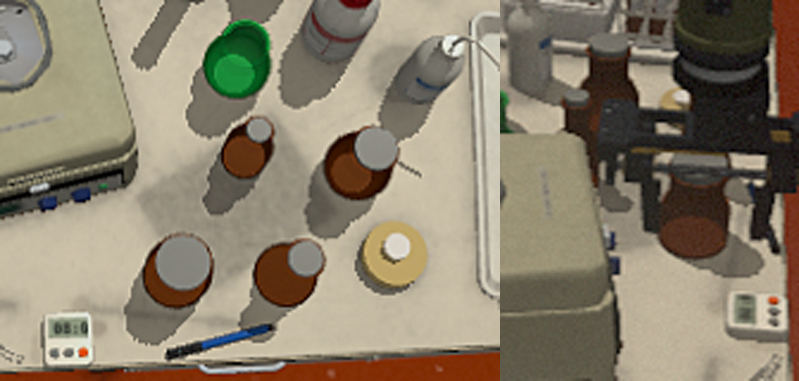

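The final picture shows four grey stoppers in the amber mouths: wide jar (183,262), cone (307,258), round (375,148) and narrow (260,130). The green flask is untouched and the timer and marker are in place. The vessels stand within about 1 mm of where they were.

```bash
python3 -c "
from station import ctrl
print(ctrl.close_job())"
```

```text
the job is handed in; nothing more can be done
None
```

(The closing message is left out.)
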